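# Clear the saw table and put the saw back in service

## Robot

A 6-joint arm with a two-finger parallel gripper is mounted at the origin on the work surface. World frame = base frame: x ahead of the robot, y to its left, z up, the work surface at z = 0. Lengths are in m, angles in rad, forces in N, time in s.
With the tool pointing down it reaches from about 0.35 to 0.975 m from the base axis. Payload 4.9 kg.
Tool frame: the origin (TCP) lies midway between the tips of the shut fingers; the grasp point (between the pads) lies 19 mm behind it; x points along the fingers, y is the direction in which the jaws open and shut, and the axes are right-handed (so a half turn about x gives the same grasp; the last joint's range is limited). The gripper opens to 85 mm and grips with 20 to 120 N. Pads are 22 mm wide; open, the fingers measure 114 mm over their backs; the gripper's body (76 mm by 85 mm) begins 54 mm behind the grasp point. The pads swing forward as they close: fully open they stand 13 mm farther back than shut.
Start: joints at [-1.398, 0.053, 1.613, -0, 1.476, -0.119], TCP at [0.18, -0.599, 0.231] pointing down, gripper open.
Joint ranges: [-3.01, 3.01], [-1.01, 2.22], [0.06, 2.58], [-1.02, 4.17], [0.09, 2.62], [-3.14, 3.14]. Speed limits (rad/s): [2.57, 2.57, 3.14, 3.14, 3.14, 3.14].

## Interface

Orientations are given as a rotation vector (axis times angle).
In Python, from station import ctrl gives the robot as it stands.
- The arm moves only by the shell command python3 -m handwheel 'ROWS' [FORCE]. ROWS is JSON, a list of rows, each a list of 3 entries, a list of its own where there are three numbers: the finger opening in m, from 0 to 0.0854, then the shift along the tool's x, y, z in m, then the turn, a rotation vector about the tool's x, y, z in degrees. In form: [[claw, [dx, dy, dz], [ax, ay, az]], ...]. A call has 1 to 10 rows; each row shifts and turns the commanded pose from where the row before left it, along the tool's axes as they then stand; what a row does not reach is not made up. A row lasts 1/12 s, in which the tool goes at most 41.7 mm and 7.16 degrees, less where a joint would pass 70% of its speed; a pose out of reach is approached as far as the arm can. A call with a gripper value outside its range is refused whole. The fingers move at their own pace and stop on an object; FORCE is the grip in N (left out, the last holds). Time passes only in rows, so rows that do not move let the fingers close. It gives the time, the measured TCP pose, the force and the opening at its end, in the units of the state.
- ctrl.get_obs(): the state, without advancing time (a new reading comes with each control period).
- ctrl.get_image(name): name is "scene" or "top" or "wrist"; returns the picture (480x640x3 uint8, red, green, blue); there is no depth.
- ctrl.camera_params(name): a dict with "vertical_fov" (degrees; the focal length in pixels is half the picture's height over the tangent of half this angle, whatever the lens; pixels are square), "cx", "cy" (the principal point, pixels), "rvec" (rotation vector, rad) and "tvec" (3), from world to camera coordinates, as OpenCV has them; the wrist camera has in their place "T_tool_cam" (4x4, takes a point from camera to tool coordinates, whose origin is the TCP and whose axes are the tool frame's). Camera axes: x right, y down, z forward; pixel columns grow to the right and rows downward; lengths in m; the calibration is good to about 2 mm. A picture is of the moment at which its call begins: read the wrist's pose just before it. camera_params takes no time and is no camera call.
- ctrl.finish_job(): hands the job in, once; it reports no verdict.
Trained networks look in the newest picture that a camera, given by its name, has taken for a name from the list of things; names that differ only in an ending like _2 or _b are one class to them, and where a whole thing is asked for, a point or a joint stands for the part that bears it (a point fixed in the world has none). Each returns a list of dicts, best first, with "score" (0 to 1); they miss things now and then, are a little off and sometimes report something else, mostly with a low value. They report only what shows in the picture. A call takes as long as a camera call. They do not tell look-alikes from the thing itself.
- ctrl.look_for(thing, camera): "box" ([centre column, centre row, width, height] in pixels, round what is visible of it).
- ctrl.silhouettes(thing, camera): "mask" (480x640 bool, what is visible of it) and "box" ([centre column, centre row, width, height] in pixels, round what is visible of it).
- ctrl.tip_of(thing, camera): "centre" ([row, column] in pixels: a listed point, or the origin of a listed thing).
The state is a dict: "t": time; "q": joint angles; "dq": joint speeds; "effort": joint torques, N m; "tool_pos": TCP position; "tool_rot": TCP orientation; "contact_force": force on the tool from outside, world axes, zero at the start; "wrist_torque": the same for the moment, N m; "opening": finger opening in m.
Only numpy, scipy, OpenCV 4.12 (cv2) and the standard library are available. Lean on these libraries where they do the work, as an engineer would, in place of code of your own. Each camera call takes 0.05 s, during which the arm holds its last target.

## Task

The table saw has been left live with offcuts lying on its table. Turn its isolator to OFF before you touch any of them, put every offcut in the offcut box, swing the blade guard fully down and pull the extraction blast gate fully open; only when all that is done turn the isolator back to ON, ready for the next cut. Leave the push stick lying on the saw table and the plane, tape measure and mallet where they are.

Things in the scene. Friction and masses are not known exactly. Their poses are not given: they have to be found in the camera images.
- saw: table saw let into the bench. Its aluminium table is 390 (local x) x 470 (local y), flat, its top 45 above the bench; origin: centre of the table at bench height; local x points away from the robot. The saw blade stands 50 above the table along local x (local x -0.075 to 0.155 with the riving knife behind it), at local y = -0.015, under a swinging guard. Fixed.
- blade_guard (a joint): angle of the blade guard, a narrow hood 202 long, 34 wide and 65 high that swings up and away from the robot about a level pivot (along local y of the saw) behind the blade: 0 = fully down over the blade (hard stop), 1.05 = fully raised. Starts raised. The pivot is stiff (about 0.45 N m): it stays where it is left and goes down when its top is pressed down.
- guard_hinge (a point): the guard's pivot, fixed on the saw, 98 above the bench.
- guard_nose (a point): middle of the top edge of the guard's front end (moves with it): 190 from the pivot along the hood towards the robot and 19 above the pivot's line; with the guard down the flat top lies 117 above the bench.
- isolator: saw's power isolator: grey enclosure 92 x 92 x 75 high, fixed on the bench at the right of the saw, lid up; origin: centre of its underside. A rotary bar handle stands on its lid, axis vertical through the origin. The handle's bar lies along the enclosure's local x when OFF and along local y when ON. It may stand in front of or beyond the offcut box: they swap places.
- isolator_handle (a joint): angle through which the isolator handle is turned from ON towards OFF: 0 = ON, 1.571 = OFF (hard stops); starts at ON. Seen from above it turns anticlockwise from ON to OFF and clockwise back to ON. An over-centre spring (at most about 0.25 N m with friction) snaps it to the nearer of the two ends from halfway.
- handle_grip (a point): point on the handle's axis at the height to grip, 106 above the bench. The black bar is 70 long, 16 wide, and spans 84 to 118 above the bench; below it is a hub disc of radius 25.
- gate: extraction blast gate: square aluminium frame 130 x 24 x 134 across an 80 mm duct that runs along local y, left of the saw; its origin at bench height in the middle of the frame. Frame front edge at local x = -0.065, top 155 above the bench. Fixed.
- gate_slide (a joint): how far the gate's blade is pulled out, m: 0 = shut, 0.085 = fully open (end stop). It is pulled out along the gate's local -x, towards the robot; friction about 2.5 N, stays where it is left; starts shut or nearly.
- gate_grip (a point): point to grip in the upright black grip on the end of the gate's blade, 110 above the bench; the grip is 30 (local x) x 18 (local y) and spans 74 to 130 above the bench; free space on both y sides and below.
- offcut_box: open plywood box for offcuts on the bench at the right of the saw: 190 (local x) x 200 (local y) x 105 high outside, walls 8; origin: centre of its underside. Fixed.
- offcut_a: offcut: bare wood batten end, 100 (local x) x 40 (y) x 22 (z), origin at the centre of its underside; lies on the saw table. May be absent.
- offcut_b: offcut: bare wood batten end with a rebate 18 wide and 10 deep along one upper edge (the upper 10 mm is 26 wide, to local +y), 95 (local x) x 44 (y) x 24 (z), origin at the centre of its underside; lies on the saw table. May be absent.
- offcut_c: offcut: bare wood square-section stick end, 100 (local x) x 30 (y) x 30 (z), origin at the centre of its underside; lies on the saw table. May be absent.
- offcut_d: offcut: bare wood batten end, 85 (local x) x 38 (y) x 26 (z), origin at the centre of its underside; lies on the saw table. May be absent.
- offcut_e: offcut: bare wood plywood strip end, 75 (local x) x 45 (y) x 20 (z), origin at the centre of its underside; lies on the saw table. May be absent.
- push_stick: plywood push stick, a flat strip 12 thick and about 215 long (local x), 34 wide with a notched nose and a wider heel; lies on the rear right of the saw table; origin about the middle of its underside.
- plane: bystander: steel bench plane 245 long, 60 wide, 110 high, on the bench near the robot, left; origin on its underside.
- tape: bystander: black tape measure 75 x 38 x 68 high, on the bench near the robot, right; origin on its underside.
- mallet: bystander: wooden mallet lying on the bench at the left, head 65 x 150 x 95; origin on its underside.
Mind the look-alikes: they are no part of the job. Leave any blue or orange look-alike of the offcut_d alone.

How it is judged:
By the outcome, as a careful person would: the job done as asked, in the order asked, and still so for the second after the job is handed in, with the robot touching nothing.
Of offcut_a, offcut_b, offcut_c, offcut_d, offcut_e only 3 to 5 are there at a start; the rules pass over those that are not, and their reading is None.
At some moment in a run one of offcut_a, offcut_b, offcut_c, offcut_d, offcut_e may be knocked a few centimetres aside while the robot is not near it.
Once in a run the grip may slacken for a moment while it holds something.
It also fails if it takes over 210 s, if anything falls off the work surface, if the arm or the gripper's body presses on something with over 40 N, if the wrist force passes 120 N, or if a joint passes its speed limit or range.

## Working session

There is one attempt and no reset: what is moved stays moved. The work goes in short steps, Python scripts to look and compute and a shell command to move; the robot and the scene stay as the last step left them, time stands still between calls to the robot, and variables do not carry over. Pictures are saved under pics/ and viewed, and the job is handed in when it is done.

```bash
ls; mkdir -p pics; python3 - <<'E'
from station import ctrl
import cv2
o=ctrl.get_obs();print(o)
for n in("scene","top","wrist"):
    cv2.imwrite(f"pics/{n}0.png",ctrl.get_image(n)[:,:,::-1]);print(n,ctrl.camera_params(n))
E
```

```text
pics
{'t': 0.0, 'q': array([-1.39806628e+00,  5.33619298e-02,  1.61428527e+00, -3.60698358e-06,
        1.47599528e+00, -1.19009216e-01]), 'dq': array([-0.0010465 , -0.00038578,  0.00097128,  0.00176579,  0.00022373,
        0.00084816]), 'effort': array([-1.05766325e-03, -3.93688846e+01, -3.70176244e+01, -1.62584120e-04,
        7.06349572e-03, -1.86093146e-06]), 'tool_pos': array([ 0.17964844, -0.59797922,  0.23006509]), 'tool_rot': array([ 2.06552748,  0.30560135, -2.06564991]), 'contact_force': array([-0.48451024, -0.1493402 , -0.39531007]), 'wrist_torque': array([-0.01713255,  0.03048109, -0.00142296]), 'opening': 0.08529110062738464}
scene {'vertical_fov': 57.74908308891071, 'cx': 319.37020429597516, 'cy': 238.7371888246012, 'rvec': array([ 2.36035725,  0.87722382, -0.27864192]), 'tvec': array([-0.46422333, -0.15621399,  1.27892084])}
top {'vertical_fov': 44.584878454164325, 'cx': 314.0254543897165, 'cy': 240.48755569327275, 'rvec': array([ 2.17839533, -2.15845732,  0.10972679]), 'tvec': array([0.09674045, 0.51685332, 1.71346987])}
wrist {'vertical_fov': 69.53968862773289, 'cx': 322.0905456526755, 'cy': 236.8058400963315, 'T_tool_cam': array([[-2.74584194e-04, -2.77727850e-01,  9.60659756e-01,
        -1.41804437e-01],
       [ 9.99999834e-01,  4.09858790e-04,  4.04319372e-04,
         9.49839208e-04],
       [-5.06025595e-04,  9.60659708e-01,  2.77727691e-01,
        -6.98747121e-02],
       [ 0.00000000e+00,  0.00000000e+00,  0.00000000e+00,
         1.00000000e+00]])}
```

View pics/top0.png

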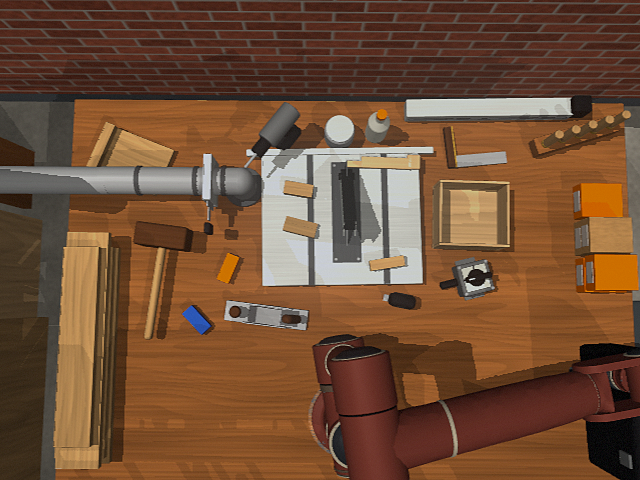

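View pics/scene0.png

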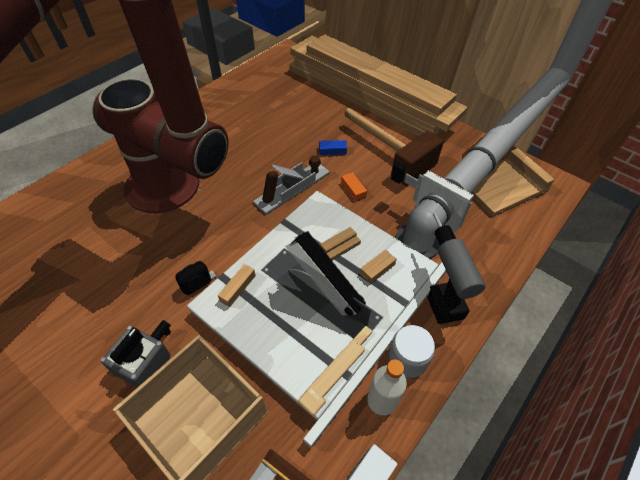

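View pics/wrist0.png

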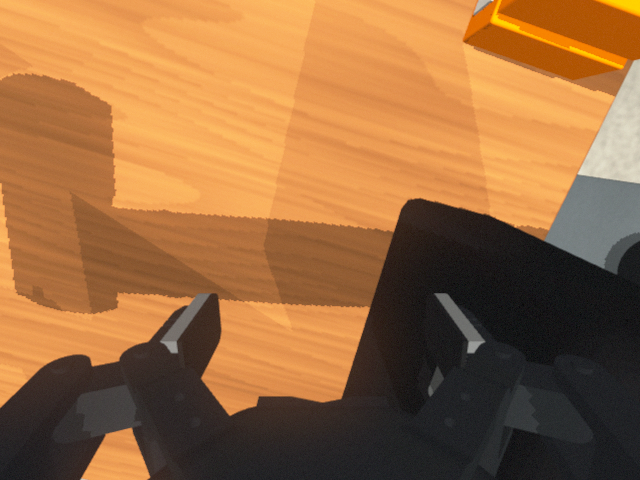

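```bash
cat > lib.py <<'E'
import numpy as np, cv2
from scipy.spatial.transform import Rotation as R
from scipy.optimize import minimize
from station import ctrl
def cam(n,obs=None):
    p=ctrl.camera_params(n); f=240/np.tan(np.radians(p["vertical_fov"]/2))
    K=np.array([[f,0,p["cx"]],[0,f,p["cy"]],[0,0,1.]])
    if n=="wrist":
        o=obs or ctrl.get_obs(); T=np.eye(4);T[:3,:3]=R.from_rotvec(o["tool_rot"]).as_matrix();T[:3,3]=o["tool_pos"]
        M=np.linalg.inv(T@p["T_tool_cam"])
    else:
        M=np.eye(4);M[:3,:3]=R.from_rotvec(p["rvec"]).as_matrix();M[:3,3]=p["tvec"]
    return K,M
def proj(c,P):
    K,M=c;P=np.atleast_2d(P);q=(P@M[:3,:3].T+M[:3,3])@K.T;return q[:,:2]/q[:,2:]
def ray(c,u,v):
    K,M=c;d=M[:3,:3].T@np.linalg.solve(K,[u,v,1.]);o=-M[:3,:3].T@M[:3,3];return o,d
def unproj(c,u,v,z):
    o,d=ray(c,u,v);return o+d*(z-o[2])/d[2]
def tri(rs):
    A=0;b=0
    for o,d in rs:
        d=d/np.linalg.norm(d);Q=np.eye(3)-np.outer(d,d);A=A+Q;b=b+Q@o
    return np.linalg.solve(A,b)
def fitbox(masks,dims,z0,g):
    """masks: list of (cam,mask); returns x,y,yaw,IoU; z0 underside height"""
    l,w,h=dims
    C=np.array([[a*l/2,b*w/2,k*h] for a in(-1,1) for b in(-1,1) for k in(0,1)])
    def cost(p):
        c,s=np.cos(p[2]),np.sin(p[2]);P=np.c_[C[:,0]*c-C[:,1]*s+p[0],C[:,0]*s+C[:,1]*c+p[1],C[:,2]+z0];t=0
        for cm,m in masks:
            im=np.zeros((480,640),np.uint8)
            hull=cv2.convexHull(proj(cm,P).astype(np.float32)).reshape(-1,2)
            cv2.fillConvexPoly(im,np.round(hull*16).astype(np.int32),1,shift=4)
            t+=1-(im.astype(bool)&m).sum()/max(1,(im.astype(bool)|m).sum())
        return t/len(masks)
    best=None
    for y in np.arange(0,np.pi,np.pi/8):
        r=minimize(cost,[g[0],g[1],y],method="Nelder-Mead",options=dict(initial_simplex=np.array([[g[0],g[1],y],[g[0]+.015,g[1],y],[g[0],g[1]+.015,y],[g[0],g[1],y+.3]]),xatol=2e-4,fatol=1e-4))
        if best is None or r.fun<best.fun:best=r
    return best.x[0],best.x[1],(best.x[2]+np.pi/2)%np.pi-np.pi/2,1-best.fun
def snap(name,fn,crop=None,zoom=1):
    im=ctrl.get_image(name)
    s=im if crop is None else im[crop[1]:crop[3],crop[0]:crop[2]]
    s=cv2.resize(s,None,fx=zoom,fy=zoom,interpolation=cv2.INTER_CUBIC) if zoom!=1 else s
    cv2.imwrite("pics/"+fn,s[:,:,::-1]);return im
E
python3 - <<'E'
from lib import *
import pickle
ct,cs=cam("top"),cam("scene")
ctrl.get_image("top");ctrl.get_image("scene")
for th in["isolator","handle_grip","gate","gate_grip","offcut_box","saw","guard_nose","guard_hinge","push_stick"]:
    out=[]
    for n in("top","scene"):
        d=ctrl.tip_of(th,n)
        out.append([(round(x["score"],2),np.round(x["centre"][::-1])) for x in d[:2]])
    try:
        p=tri([ray(c,*ctrl_[0][1]) for c,ctrl_ in zip((ct,cs),out)])
    except Exception as e:p=e
    print(th,out,np.round(p,3))
for th in["offcut_a","offcut_b","offcut_c","offcut_d","offcut_e"]:
    for n,c in(("top",ct),("scene",cs)):
        for x in ctrl.silhouettes(th,n)[:7]:
            u,v=x["box"][:2];print(th,n,round(x["score"],2),np.round(x["box"]),np.round(unproj(c,u,v,.06),3))
E
python3 - <<'E'
from lib import *
snap("top","t1.png",(240,140,520,320),2.8)
E
```

```text
isolator [[(0.72, array([467., 278.]))], [(0.68, array([144., 363.]))]] [ 0.41  -0.357  0.002]
handle_grip [[(0.7, array([481., 275.])), (0.55, array([468., 216.]))], [(0.56, array([125., 343.]))]] [ 0.415 -0.363  0.124]
gate [[(0.9, array([216., 188.]))], [(0.94, array([436., 226.]))]] [ 0.684  0.407 -0.012]
gate_grip [[(0.45, array([208., 229.]))], [(0.6, array([397., 174.]))]] [0.539 0.405 0.097]
offcut_box [[(0.72, array([466., 218.])), (0.72, array([482., 280.]))], [(0.92, array([201., 417.]))]] [ 0.592 -0.353  0.008]
saw [[(0.75, array([481., 278.])), (0.65, array([337., 219.]))], [(0.68, array([317., 294.]))]] [ 0.55  -0.208  0.348]
guard_nose [[(0.97, array([346., 221.]))], [(0.64, array([302., 235.]))]] [0.548 0.016 0.216]
guard_hinge [[(0.84, array([347., 178.]))], [(0.93, array([354., 302.])), (0.56, array([198., 420.]))]] [0.692 0.011 0.106]
push_stick [[(0.58, array([382., 164.]))], [(0.94, array([338., 370.])), (0.43, array([432., 223.]))]] [ 0.748 -0.1    0.032]
offcut_a top 0.93 [197. 320.  26.  28.] [0.279 0.435 0.06 ]
offcut_a top 0.87 [388. 263.  37.  17.] [ 0.449 
[... 2261 characters left out ...]
30.] [0.463 0.321 0.06 ]
offcut_d scene 0.56 [343. 243.  41.  32.] [0.559 0.151 0.06 ]
offcut_e top 0.93 [197. 320.  26.  28.] [0.279 0.435 0.06 ]
offcut_e top 0.87 [388. 263.  37.  17.] [ 0.449 -0.113  0.06 ]
offcut_e top 0.63 [301. 226.  33.  19.] [0.556 0.139 0.06 ]
offcut_e top 0.6 [230. 268.  20.  31.] [0.43  0.346 0.06 ]
offcut_e top 0.59 [298. 190.  34.  17.] [0.661 0.151 0.06 ]
offcut_e scene 0.9 [237. 286.  38.  42.] [ 0.452 -0.107  0.06 ]
offcut_e scene 0.79 [379. 266.  37.  32.] [0.667 0.152 0.06 ]
offcut_e scene 0.72 [334. 148.  28.  18.] [0.319 0.406 0.06 ]
offcut_e scene 0.62 [354. 187.  25.  30.] [0.463 0.321 0.06 ]
offcut_e scene 0.56 [343. 243.  41.  32.] [0.559 0.151 0.06 ]
```

View pics/t1.png

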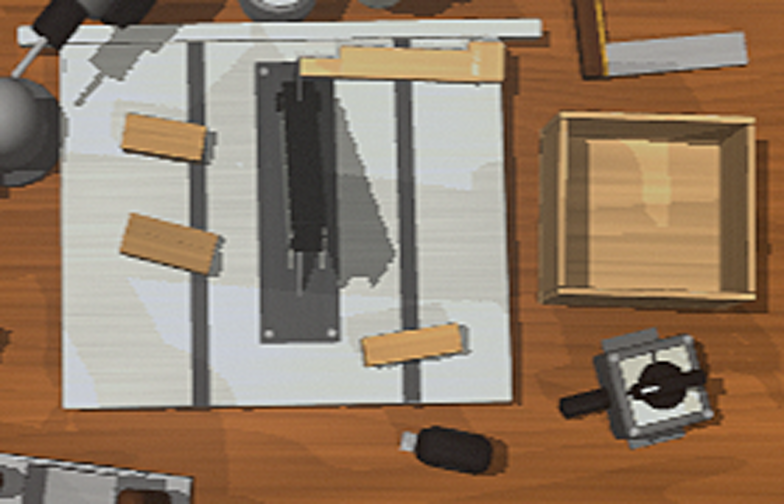

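```bash
cat >> lib.py <<'E'
def plan(target,yaw=None,obs=None,vmax=.040,amax=7.0):
    """tool-down; yaw = world angle of jaw axis (tool y), mod pi. prints translation in CURRENT tool axes and turn about x (deg)"""
    o=obs or ctrl.get_obs();Rm=R.from_rotvec(o["tool_rot"]).as_matrix()
    d=Rm.T@(np.array(target)-o["tool_pos"])
    n=int(np.ceil(np.linalg.norm(d)/vmax)) or 1
    s="at %s jawyaw %.1f tilt(x) %s | shift tool %s mm"%(np.round(o["tool_pos"],4),np.degrees(np.arctan2(Rm[1,1],Rm[0,1])),np.round(Rm[:,0],3),np.round(d*1000,1))
    s+=" = %d rows of %s"%(n,np.round(d/n,4))
    if yaw is not None:
        cur=np.arctan2(Rm[1,1],Rm[0,1]); e=(yaw-cur+np.pi/2)%np.pi-np.pi/2
        # tool x is down: + turn about tool x lowers world yaw
        a=-np.degrees(e);m=int(np.ceil(abs(a)/amax)) or 1
        s+=" | turn x %.1f deg = %d rows of %.2f; q6 %.2f"%(a,m,a/m,o["q"][5])
    print(s)
E
python3 - <<'E'
from lib import *
o=ctrl.get_obs();print(np.round(R.from_rotvec(o["tool_rot"]).as_matrix(),3))
plan([.36,-.36,.30],np.radians(10))
E
```

```text
[[-0.     0.288 -0.958]
 [-0.    -0.958 -0.288]
 [-1.     0.     0.   ]]
at [ 0.1798 -0.5986  0.2313] jawyaw -73.3 tilt(x) [-0. -0. -1.] | shift tool [ -68.7 -176.6 -241.2] mm = 8 rows of [-0.0086 -0.0221 -0.0302] | turn x -83.3 deg = 12 rows of -6.94; q6 -0.12
```

```bash
python3 - <<'E'
from lib import *
plan([.41,-.36,.30])
E
python3 -m handwheel '[[0.085,[-0.0086,-0.020,-0.0359],[0,0,0]],[0.085,[-0.0086,-0.020,-0.0359],[0,0,0]],[0.085,[-0.0086,-0.020,-0.0359],[0,0,0]],[0.085,[-0.0086,-0.020,-0.0359],[0,0,0]],[0.085,[-0.0086,-0.020,-0.0359],[0,0,0]],[0.085,[-0.0086,-0.020,-0.0359],[0,0,0]],[0.085,[-0.0086,-0.020,-0.0359],[0,0,0]],[0.085,[-0.0086,-0.020,-0.0359],[0,0,0]]]' 60
python3 - <<'E'
from lib import *
o=ctrl.get_obs();c=cam("wrist",o)
snap("wrist","w1.png")
plan([.41,-.36,.30])
for th,z in(("isolator",0),("handle_grip",.106)):
    for x in ctrl.tip_of(th,"wrist")[:2]:
        v,u=x["centre"];print(th,round(x["score"],2),u,v,unproj(c,u,v,z))
for x in ctrl.silhouettes("isolator_handle","wrist")[:2]:
    m=x["mask"];ys,xs=np.nonzero(m);P=np.array([unproj(c,u,v,.118)[:2] for u,v in zip(xs[::5],ys[::5])]);w,V=np.linalg.eigh(np.cov(P.T));print(x["score"],x["box"],P.mean(0),np.degrees(np.arctan2(V[1,1],V[0,1])),np.sqrt(w)*12**.5)
E
```

```text
at [ 0.1798 -0.5986  0.2313] jawyaw -73.3 tilt(x) [-0. -0. -1.] | shift tool [ -68.7 -162.3 -289.1] mm = 9 rows of [-0.0076 -0.018  -0.0321]
t: 2.37
tool_pos: [0.4081, -0.3628, 0.3003]
tool_rot: [2.065, 0.303, -2.064]
contact_force: [1.0, -0.6, 0.2]
opening: 0.0848
at [ 0.413  -0.3584  0.3026] jawyaw -72.9 tilt(x) [ 0.007  0.001 -1.   ] | shift tool [2.6 0.6 3.4] mm = 1 rows of [0.0026 0.0006 0.0034]
isolator 0.74 320.9 195.0 [ 0.40630325 -0.36315599  0.        ]
handle_grip 0.78 319.8 212.6 [ 0.40570329 -0.36245658  0.106     ]
0.64 [322.8, 204.1, 70.9, 49.6] [ 0.41496903 -0.36233994] 103.55098621397669 [0.03625408 0.05627646]
```

View pics/w1.png

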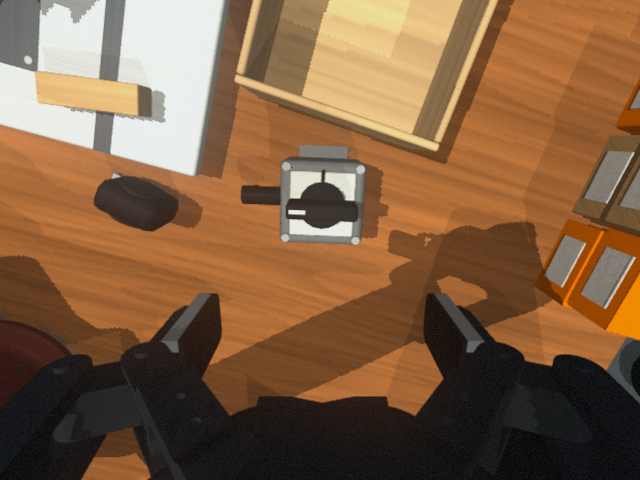

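```bash
python3 - <<'E'
from lib import *
o=ctrl.get_obs();c=cam("wrist",o)
im=snap("wrist","w2.png",(240,140,400,260),5)
o=ctrl.get_obs();c=cam("wrist",o)
print(o["tool_pos"])
for x in ctrl.tip_of("handle_grip","wrist")[:2]:
        v,u=x["centre"];print(round(x["score"],2),u,v,unproj(c,u,v,.106))
E
```

```text
[ 0.4069354  -0.3645694   0.29943389]
0.78 322.0 212.7 [ 0.40500792 -0.36620968  0.106     ]
```

View pics/w2.png

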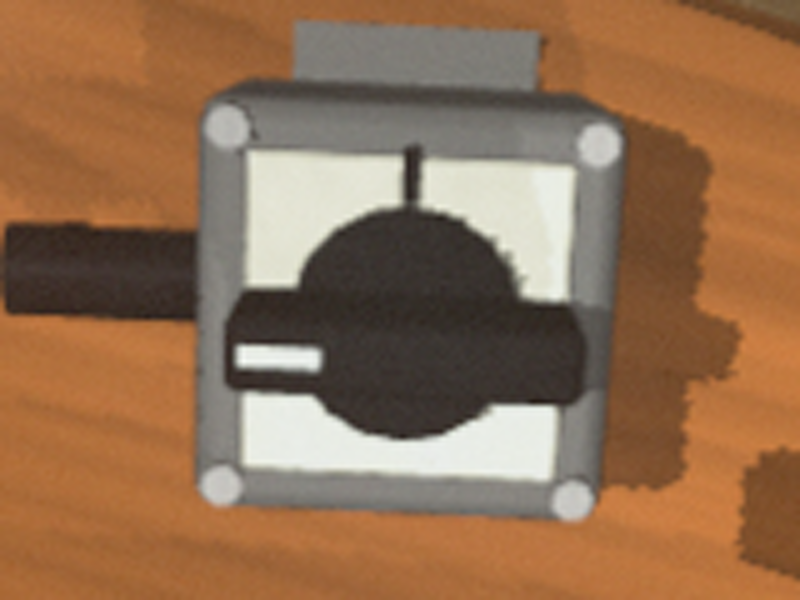

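```bash
python3 - <<'E'
from lib import *
o=ctrl.get_obs();c=cam("wrist",o)
g=lambda x,y,z:unproj(c,240+x/5,140+y/5,z)
a,b=g(228,387,.118),g(578,404,.118);print(a,b,np.linalg.norm(a-b),np.degrees(np.arctan2(*(b-a)[1::-1])))
t=[g(405,360,.118)];print(t)
cor=[g(227,127,.075),g(600,145,.075),g(572,500,.075),g(222,486,.075)];print(np.mean(cor,0),[np.degrees(np.arctan2(*(q-p)[1::-1])) for p,q in zip(cor,cor[1:])],np.linalg.norm(cor[0]-cor[1]))
plan([.405,-.366,.20],np.radians(np.degrees(np.arctan2(*(b-a)[1::-1]))+90));print(o["q"])
E
```

```text
[ 0.39259914 -0.33371869  0.118     ] [ 0.40867378 -0.39890702  0.118     ] 0.0671409867110548 -76.1479175221134
[array([ 0.40738227, -0.36464698,  0.118     ])]
[ 0.4069981  -0.36466862  0.075     ] [np.float64(-76.01504191467569), np.float64(-166.13395272135767), np.float64(104.31725465884715)] 0.07774763836325466
at [ 0.4064 -0.365   0.2991] jawyaw -73.3 tilt(x) [-0.001  0.    -1.   ] | shift tool [99.1  0.6  1.6] mm = 3 rows of [0.033  0.0002 0.0005] | turn x -87.2 deg = 13 rows of -6.71; q6 0.41
[-8.67748851e-01 -1.66647961e-01  1.71163004e+00 -4.31222139e-04
  1.59736730e+00  4.12043001e-01]
```

```bash
python3 -m handwheel '[[0.085,[0.010,0,0],[7.14,0,0]],[0.085,[0.010,0,0],[7.14,0,0]],[0.085,[0.010,0,0],[7.14,0,0]],[0.085,[0.010,0,0],[7.14,0,0]],[0.085,[0.010,0,0],[7.14,0,0]],[0.085,[0.010,0,0],[7.14,0,0]],[0.085,[0.010,0,0],[7.14,0,0]],[0.085,[0.010,0,0],[7.14,0,0]],[0.085,[0.010,0,0],[7.14,0,0]],[0.085,[0.010,0,0],[7.14,0,0]]]'
python3 -m handwheel '[[0.085,[0,0,0],[7.14,0,0]],[0.085,[0,0,0],[7.14,0,0]],[0.085,[0,0,0],[7.14,0,0]],[0.085,[0,0,0],[0,0,0]],[0.085,[0,0,0],[0,0,0]],[0.085,[0,0,0],[0,0,0]]]'
python3 - <<'E'
from lib import *
plan([.407,-.3647,.091],np.radians(14))
o=ctrl.get_obs();c=cam("wrist",o);snap("wrist","w3.png");print(proj(c,[[.407,-.3647,.118]]),o["q"][5])
E
```

```text
t: 3.5
tool_pos: [0.4055, -0.3657, 0.1983]
tool_rot: [-1.639, 0.858, 1.642]
contact_force: [0.5, -0.1, 0.7]
opening: 0.085
t: 4.0
tool_pos: [0.4064, -0.3651, 0.1993]
tool_rot: [-1.386, 1.084, 1.387]
contact_force: [-0.3, 0.2, -0.2]
opening: 0.0851
at [ 0.4064 -0.3651  0.1993] jawyaw -166.0 tilt(x) [-0.  0. -1.] | shift tool [108.3  -0.8   0.2] mm = 3 rows of [ 0.0361 -0.0003  0.0001] | turn x -0.0 deg = 1 rows of -0.04; q6 2.03
[[320.10007953 247.15414275]] 2.029793012820916
```

View pics/w3.png

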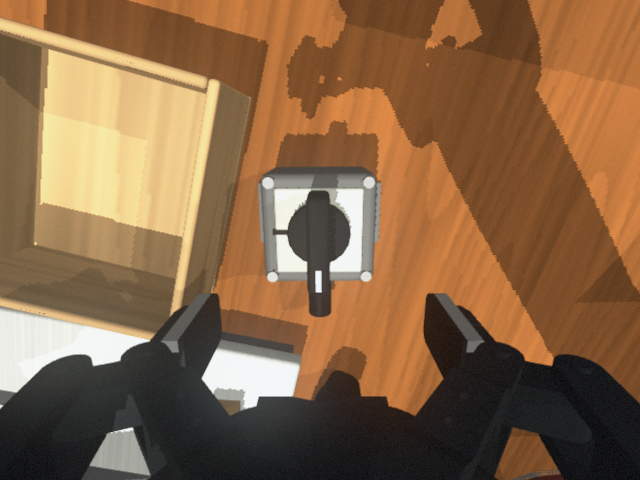

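```bash
python3 -m handwheel '[[0.06,[0.036,0,0],[0,0,0]],[0.06,[0.036,0,0],[0,0,0]],[0.06,[0.036,0,0],[0,0,0]],[0.06,[0,0,0],[0,0,0]],[0.0,[0,0,0],[0,0,0]],[0.0,[0,0,0],[0,0,0]],[0.0,[0,0,0],[0,0,0]],[0.0,[0,0,0],[0,0,0]],[0.0,[0,0,0],[0,0,0]],[0.0,[0,0,0],[0,0,0]]]' 50
```

```text
t: 4.88
tool_pos: [0.4095, -0.3661, 0.0953]
tool_rot: [-1.392, 1.084, 1.38]
contact_force: [4.8, 2.0, 7.6]
opening: 0.0152
```

```bash
python3 -m handwheel '[[0.0,[-0.003,0,0],[0,0,0]],[0.0,[0,0,0],[0,0,0]],[0.0,[0,0,0],[0,0,0]]]'
```

```text
t: 5.13
tool_pos: [0.4094, -0.366, 0.0954]
tool_rot: [-1.393, 1.084, 1.379]
contact_force: [10.9, -4.3, -7.9]
opening: 0.0147
```

```bash
python3 -m handwheel '[[0.0,[0,0,0],[-5,0,0]],[0.0,[0,0,0],[-5,0,0]],[0.0,[0,0,0],[-5,0,0]],[0.0,[0,0,0],[-5,0,0]],[0.0,[0,0,0],[-5,0,0]],[0.0,[0,0,0],[-5,0,0]],[0.0,[0,0,0],[-5,0,0]],[0.0,[0,0,0],[-5,0,0]],[0.0,[0,0,0],[-5,0,0]]]'
python3 -m handwheel '[[0.0,[0,0,0],[-5,0,0]],[0.0,[0,0,0],[-5,0,0]],[0.0,[0,0,0],[-5,0,0]],[0.0,[0,0,0],[-5,0,0]],[0.0,[0,0,0],[-5,0,0]],[0.0,[0,0,0],[-5,0,0]],[0.0,[0,0,0],[-5,0,0]],[0.0,[0,0,0],[-5,0,0]],[0.0,[0,0,0],[-5,0,0]],[0,[0,0,0],[0,0,0]]]'
python3 - <<'E'
from lib import *
plan([.407,-.3647,.093],np.radians(104));print(ctrl.get_obs()["contact_force"],ctrl.get_obs()["wrist_torque"])
E
```

```text
t: 5.88
tool_pos: [0.4117, -0.3643, 0.0954]
tool_rot: [-1.928, 0.528, 1.905]
contact_force: [19.1, 0.5, -8.5]
opening: 0.0151
t: 6.72
tool_pos: [0.4121, -0.3614, 0.0953]
tool_rot: [2.105, 0.262, -2.079]
contact_force: [20.1, 10.3, -3.2]
opening: 0.015
at [ 0.4121 -0.3614  0.0953] jawyaw -75.9 tilt(x) [ 0.012  0.005 -1.   ] | shift tool [2.3 1.9 5.8] mm = 1 rows of [0.0023 0.0019 0.0058] | turn x 0.1 deg = 1 rows of 0.08; q6 0.46
[20.10604236 10.26054994 -3.23996142] [ 1.63401677 -2.88252904  0.21103756]
```

```bash
python3 -m handwheel '[[0.05,[0,0,0],[0,0,0]],[0.05,[0,0,0],[0,0,0]],[0.05,[0,0,0],[0,0,0]],[0.05,[0,0,0],[0,0,0]],[0.06,[-0.01,0,0],[0,0,0]],[0.08,[-0.035,0,0],[0,0,0]],[0.085,[-0.04,0,0],[0,0,0]],[0.085,[-0.04,0,0],[0,0,0]],[0.085,[-0.04,0,0],[0,0,0]],[0.085,[-0.04,0,0],[0,0,0]]]'
python3 -m handwheel '[[0.085,[0,0,0],[0,0,0]],[0.085,[0,0,0],[0,0,0]],[0.085,[0,0,0],[0,0,0]]]'
python3 - <<'E'
from lib import *
import pickle
snap("wrist","w4.png")
ct,cs=cam("top"),cam("scene")
snap("top","t4.png");snap("scene","s4.png")
D=dict(a=(.1,.04,.022),b=(.095,.044,.024),c=(.1,.03,.03),d=(.085,.038,.026),e=(.075,.045,.02))
mt=ctrl.silhouettes("offcut_a","top");ms=ctrl.silhouettes("offcut_a","scene")
for x in mt:
    u,v=x["box"][:2];g=unproj(ct,u,v,.06)
    near=[y for y in ms if np.linalg.norm(unproj(cs,*y["box"][:2],.06)-g)<.04]
    print("top",np.round(x["box"]),round(x["score"],2),np.round(g,3),len(near))
    if .4<g[0]<.85 and -.2<g[1]<.25 :
        M=[(ct,x["mask"])]+[(cs,y["mask"]) for y in near[:1]]
        for k,d in D.items():print("  ",k,np.round(fitbox(M,d,.045,g),3))
E
```

```text
t: 7.55
tool_pos: [0.4065, -0.3645, 0.3026]
tool_rot: [2.093, 0.253, -2.092]
contact_force: [0.6, -1.2, 0.3]
opening: 0.0848
t: 7.8
tool_pos: [0.4068, -0.3646, 0.3]
tool_rot: [2.093, 0.254, -2.092]
contact_force: [-0.1, -0.3, -0.4]
opening: 0.0851
top [197. 318.  26.  30.] 0.9 [0.286 0.435 0.06 ] 0
top [389. 263.  37.  17.] 0.79 [ 0.45  -0.116  0.06 ] 1
   a [ 0.445 -0.108 -1.342  0.709]
   b [ 0.449 -0.109 -1.274  0.664]
   c [ 0.449 -0.108 -1.398  0.859]
   d [ 0.448 -0.109 -1.335  0.714]
   e [ 0.448 -0.112 -1.236  0.602]
top [230. 268.  19.  32.] 0.74 [0.43  0.346 0.06 ] 0
top [299. 189.  30.  17.] 0.72 [0.664 0.148 0.06 ] 1
   a [0.664 0.156 1.473 0.742]
   b [0.665 0.152 1.566 0.715]
   c [0.665 0.154 1.386 0.801]
   d [0.664 0.151 1.45  0.855]
   e [0.665 0.15  1.555 0.769]
```

View pics/w4.png

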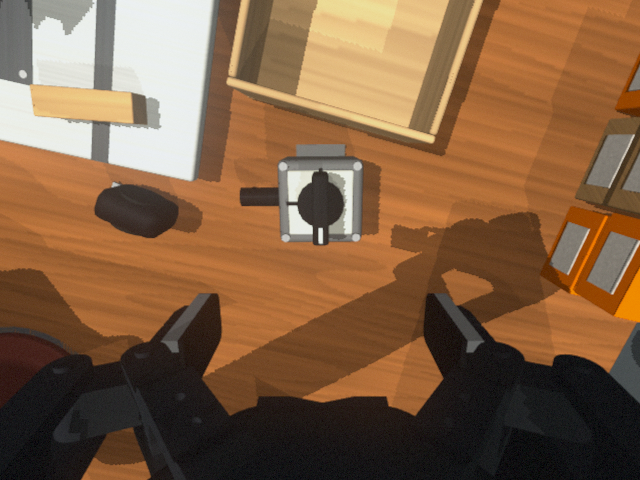

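View pics/t4.png

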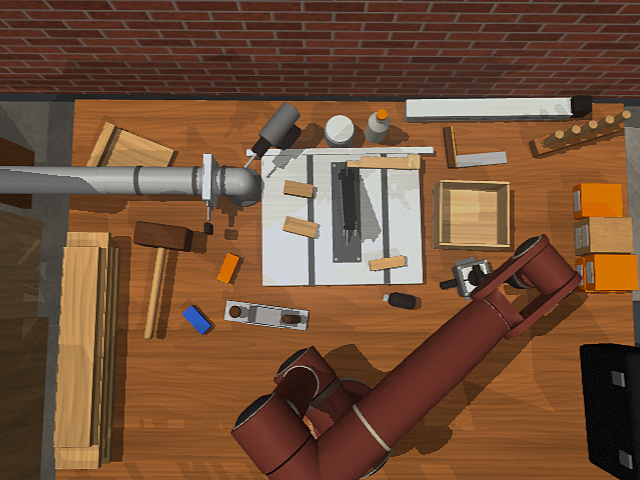

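View pics/s4.png

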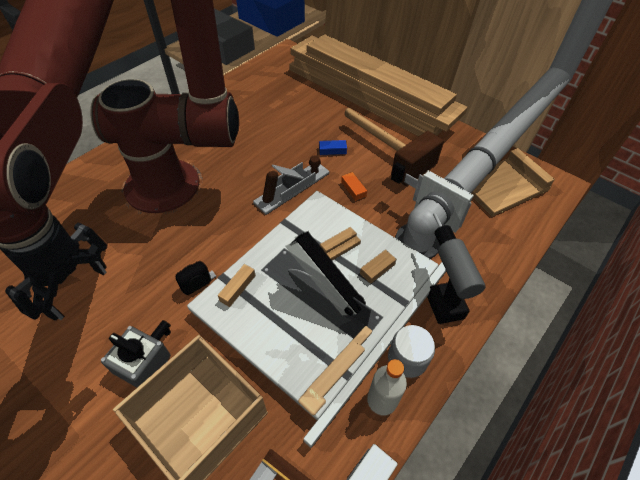

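```bash
python3 -m handwheel '[[0.085,[0,0,0],[-7.14,0,0]],[0.085,[0,0,0],[-7.14,0,0]],[0.085,[0,0,0],[-7.14,0,0]],[0.085,[0,0,0],[-7.14,0,0]],[0.085,[0,0,0],[-7.14,0,0]],[0.085,[0,0,0],[-7.14,0,0]],[0.085,[0,0,0],[-7.14,0,0]],[0.085,[0,0,0],[-7.14,0,0]],[0.085,[0,0,0],[-7.14,0,0]],[0.085,[0,0,0],[-7.14,0,0]]]'
python3 -m handwheel '[[0.085,[0,0,0],[-7.14,0,0]],[0.085,[0,0,0],[-7.14,0,0]],[0.085,[0,0,0],[0,0,0]],[0.085,[0,0,0],[0,0,0]]]'
python3 - <<'E'
from lib import *
plan([.449,-.108,.25],np.radians(10))
E
```

```text
t: 8.88
tool_pos: [0.4068, -0.3642, 0.2984]
tool_rot: [1.265, 1.175, -1.265]
contact_force: [-0.6, 0.3, 0.4]
opening: 0.0851
t: 9.22
tool_pos: [0.4069, -0.3643, 0.2987]
tool_rot: [1.088, 1.284, -1.088]
contact_force: [0.2, 0.3, 1.0]
opening: 0.0852
at [ 0.4069 -0.3643  0.2987] jawyaw 9.4 tilt(x) [-0.001  0.001 -1.   ] | shift tool [  48.9   83.4 -245.9] mm = 7 rows of [ 0.007   0.0119 -0.0351] | turn x -0.6 deg = 1 rows of -0.60; q6 -1.03
```

```bash
python3 -m handwheel '[[0.085,[0.007,0.0119,-0.0351],[0,0,0]],[0.085,[0.007,0.0119,-0.0351],[0,0,0]],[0.085,[0.007,0.0119,-0.0351],[0,0,0]],[0.085,[0.007,0.0119,-0.0351],[0,0,0]],[0.085,[0.007,0.0119,-0.0351],[0,0,0]],[0.085,[0.007,0.0119,-0.0351],[0,0,0]],[0.085,[0.007,0.0119,-0.0351],[-0.6,0,0]],[0.085,[0,0,0],[0,0,0]],[0.085,[0,0,0],[0,0,0]],[0.085,[0,0,0],[0,0,0]]]'
cat >> lib.py <<'E'
D=dict(a=(.1,.04,.022),b=(.095,.044,.024),c=(.1,.03,.03),d=(.085,.038,.026),e=(.075,.045,.02))
def wfit(k,fn,z0=.045,top=.02):
    o=ctrl.get_obs();c=cam("wrist",o);snap("wrist",fn)
    for x in ctrl.silhouettes("offcut_"+k,"wrist")[:4]:
        g=unproj(c,*x["box"][:2],z0+top)
        r=fitbox([(c,x["mask"])],D[k],z0,g)
        print(round(x["score"],2),np.round(x["box"]),"fit",np.round(r,4),"yaw deg",round(np.degrees(r[2]),1))
E
python3 - <<'E'
from lib import *
wfit("c","w5.png")
E
```

```text
t: 10.05
tool_pos: [0.4483, -0.1087, 0.2506]
tool_rot: [1.078, 1.287, -1.079]
contact_force: [0.1, -0.4, 0.1]
opening: 0.0851
0.92 [610.   9.  59.  16.] fit [ 0.6284  0.1275 -0.1312  0.9718] yaw deg -7.5
0.7 [490.   4.  19.   8.] fit [ 0.519   0.1218 -0.3042  0.95  ] yaw deg -17.4
0.66 [447. 180. 387. 359.] fit [ 0.6744  0.0471 -1.1465  0.0732] yaw deg -65.7
```

View pics/w5.png

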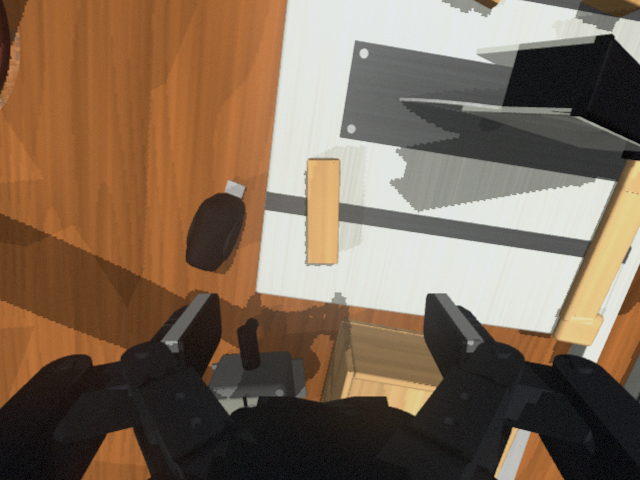

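```bash
python3 - <<'E'
from lib import *
c=cam("wrist")
a,b=unproj(c,324,159,.075),unproj(c,323,265,.075)
print(a,b,(a+b)/2,np.linalg.norm(a-b),np.degrees(np.arctan2(*(b-a)[1::-1])))
m=(a+b)/2;plan([m[0],m[1],.062],np.arctan2(*(b-a)[1::-1])+np.pi/2)
E
```

```text
[ 0.44085753 -0.05985464  0.075     ] [ 0.45777011 -0.15995084  0.075     ] [ 0.44931382 -0.10990274  0.075     ] 0.10151494608831874 -80.40969755249687
at [ 0.4484 -0.1095  0.2509] jawyaw 10.0 tilt(x) [ 0. -0. -1.] | shift tool [188.9   0.8   0.4] mm = 5 rows of [0.0378 0.0002 0.0001] | turn x 0.4 deg = 1 rows of 0.44; q6 -0.58
```

```bash
python3 -m handwheel '[[0.055,[0.035,0,0],[0,0,0]],[0.055,[0.035,0,0],[0,0,0]],[0.055,[0.035,0,0],[0,0,0]],[0.055,[0.035,0,0],[0,0,0]],[0.055,[0.035,0.0005,0],[0,0,0]],[0.055,[0.024,0,0],[0,0,0]],[0.055,[0,0,0],[0,0,0]],[0.055,[0,0,0],[0,0,0]]]' 60
python3 -m handwheel '[[0,[0,0,0],[0,0,0]],[0,[0,0,0],[0,0,0]],[0,[0,0,0],[0,0,0]],[0,[0,0,0],[0,0,0]],[0,[-0.03,0,0],[0,0,0]],[0,[-0.04,0,0],[0,0,0]],[0,[-0.04,0,0],[0,0,0]],[0,[-0.04,0,0],[0,0,0]],[0,[-0.04,0,0],[0,0,0]],[0,[-0.04,0,0],[0,0,0]]]'
python3 - <<'E'
from lib import *
ct,cs=cam("top"),cam("scene")
ctrl.get_image("top");x=ctrl.silhouettes("offcut_box","top")[0]
s=snap("scene","s6.png");y=ctrl.silhouettes("offcut_box","scene")[0]
print(fitbox([(ct,x["mask"]),(cs,y["mask"])],(.19,.2,.105),0,(.59,-.353)),ctrl.get_obs()["opening"])
plan([.59,-.353,.29])
E
```

```text
t: 10.82
tool_pos: [0.4479, -0.109, 0.0508]
tool_rot: [1.079, 1.29, -1.08]
contact_force: [-0.5, 0.9, 0.2]
opening: 0.055
t: 11.65
tool_pos: [0.4485, -0.108, 0.2845]
tool_rot: [1.077, 1.286, -1.076]
contact_force: [0.9, -0.4, -0.1]
opening: 0.0286
(np.float64(0.5925521744557586), np.float64(-0.35398014393232524), np.float64(-0.014018269184639554), np.float64(0.9420813493646716)) 0.028545660768640707
at [ 0.4496 -0.1085  0.2841] jawyaw 10.2 tilt(x) [ 0.004 -0.002 -1.   ] | shift tool [ -4.9  95.  265.5] mm = 8 rows of [-0.0006  0.0119  0.0332]
```

View pics/s6.png

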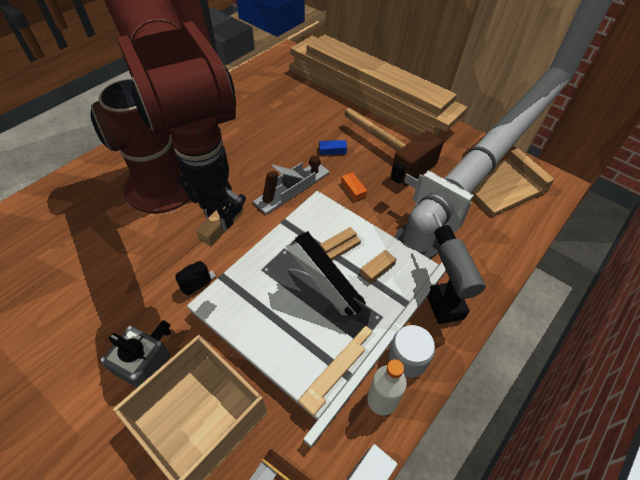

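```bash
python3 - <<'E'
from lib import *
plan([.56,-.354,.28])
E
python3 -m handwheel '[[0,[0,0.008,0.033],[0,0,0]],[0,[0,0.008,0.033],[0,0,0]],[0,[0,0.008,0.033],[0,0,0]],[0,[0,0.008,0.033],[0,0,0]],[0,[0,0.008,0.033],[0,0,0]],[0,[0,0.008,0.033],[0,0,0]],[0,[0,0.008,0.033],[0,0,0]],[0,[0,0.008,0.03],[0,0,0]],[0,[0,0,0],[0,0,0]],[0,[0,0,0],[0,0,0]]]'
python3 - <<'E'
from lib import *
plan([.56,-.354,.05]);snap("wrist","w6.png")
E
```

```text
at [ 0.4496 -0.1085  0.2841] jawyaw 10.2 tilt(x) [ 0.004 -0.002 -1.   ] | shift tool [  5.   65.3 261.2] mm = 7 rows of [0.0007 0.0093 0.0373]
t: 12.68
tool_pos: [0.5572, -0.3543, 0.2781]
tool_rot: [1.079, 1.293, -1.079]
contact_force: [-0.1, 0.4, -0.7]
opening: 0.0292
at [ 0.5572 -0.3543  0.2781] jawyaw 10.1 tilt(x) [-0.004  0.004 -1.   ] | shift tool [228.1   3.6   1.2] mm = 6 rows of [0.038  0.0006 0.0002]
```

View pics/w6.png

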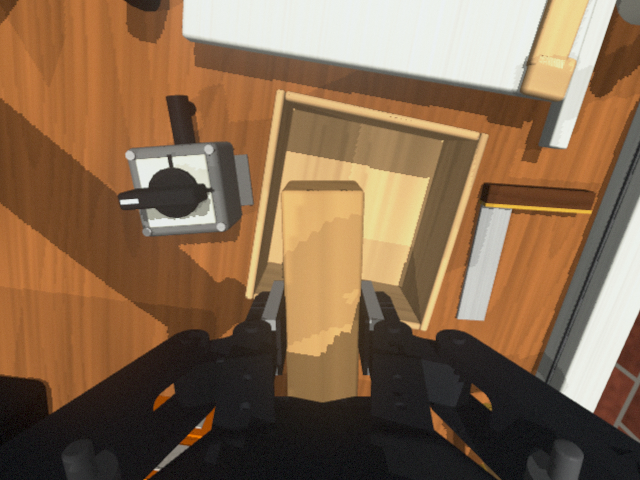

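```bash
python3 -m handwheel '[[0,[0.038,0.001,0],[0,0,0]],[0,[0.038,0.001,0],[0,0,0]],[0,[0.038,0.001,0],[0,0,0]],[0,[0.038,0,0],[0,0,0]],[0,[0.038,0,0],[0,0,0]],[0,[0.038,0,0],[0,0,0]],[0,[0,0,0],[0,0,0]],[0.045,[0,0,0],[0,0,0]],[0.045,[0,0,0],[0,0,0]],[0.045,[0,0,0],[0,0,0]]]'
python3 -m handwheel '[[0.045,[0,0,0],[0,0,0]],[0.045,[-0.02,0,0],[0,0,0]],[0.045,[-0.04,0,0],[0,0,0]],[0.045,[-0.04,0,0],[0,0,0]],[0.045,[-0.04,0,0],[0,0,0]],[0.085,[-0.04,0,0],[0,0,0]],[0.085,[-0.04,0,0],[0,0,0]],[0.085,[-0.04,0,0],[0,0,0]],[0.085,[-0.03,0,0],[0,0,0]]]'
python3 - <<'E'
from lib import *
snap("wrist","w7.png");snap("top","t7.png")
ct,cs=cam("top"),cam("scene");ctrl.get_image("scene")
mt=ctrl.silhouettes("offcut_a","top");ms=ctrl.silhouettes("offcut_a","scene")
for x in mt:
    u,v=x["box"][:2];g=unproj(ct,u,v,.06)
    near=[y for y in ms if np.linalg.norm(unproj(cs,*y["box"][:2],.06)-g)<.04]
    print("top",np.round(x["box"]),round(x["score"],2),np.round(g,3),len(near))
    if .4<g[0]<.85 and -.2<g[1]<.25 :
        M=[(ct,x["mask"])]+[(cs,y["mask"]) for y in near[:1]]
        for k,d in D.items():print("  ",k,np.round(fitbox(M,d,.045,g),3))
plan([.60,.10,.32],np.radians(-10))
E
```

```text
t: 13.57
tool_pos: [0.5623, -0.354, 0.0569]
tool_rot: [1.076, 1.284, -1.076]
contact_force: [-0.5, 0.1, 0.2]
opening: 0.0451
t: 14.32
tool_pos: [0.5612, -0.3536, 0.3506]
tool_rot: [1.076, 1.28, -1.076]
contact_force: [0.7, -0.5, -0.4]
opening: 0.0852
top [230. 268.  18.  32.] 0.94 [0.43  0.343 0.06 ] 0
top [300. 226.  31.  20.] 0.85 [0.554 0.142 0.06 ] 1
   a [0.553 0.147 1.324 0.866]
   b [0.553 0.145 1.33  0.895]
   c [0.552 0.146 1.314 0.764]
   d [0.553 0.148 1.311 0.898]
   e [0.553 0.146 1.294 0.829]
top [465. 229.  32.  14.] 0.83 [ 0.55  -0.338  0.06 ] 1
top [198. 319.  26.  27.] 0.76 [0.282 0.432 0.06 ] 0
top [300. 188.  34.  19.] 0.58 [0.668 0.143 0.06 ] 1
   a [0.664 0.146 1.422 0.785]
   b [0.665 0.153 1.528 0.769]
   c [0.666 0.157 1.408 0.772]
   d [0.665 0.151 1.401 0.913]
   e [0.665 0.153 1.497 0.824]
at [ 0.5607 -0.3533  0.3444] jawyaw 10.2 tilt(x) [ 0.001 -0.001 -1.   ] | shift tool [  24.1  118.7 -439.2] mm = 12 rows of [ 0.002   0.0099 -0.0366] | turn x 20.2 deg = 3 rows of 6.72; q6 -0.85
```

View pics/w7.png

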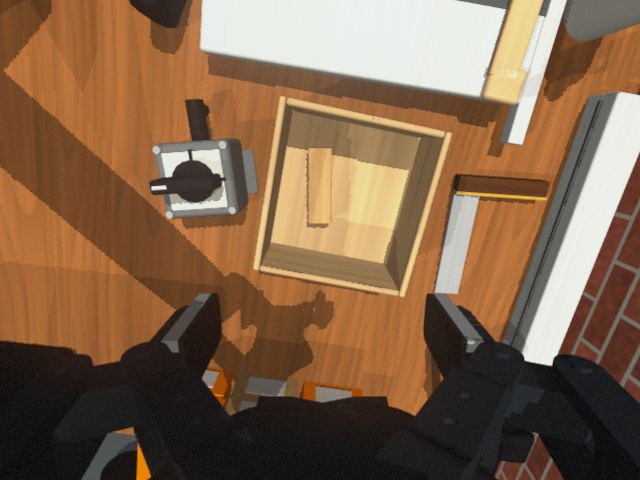

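View pics/t7.png

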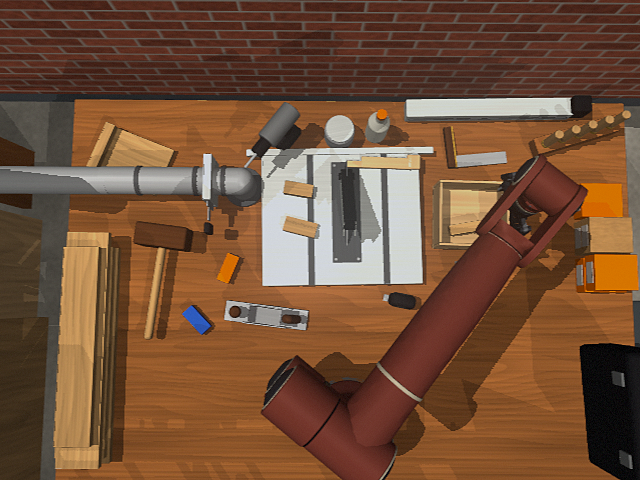

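```bash
python3 -m handwheel '[[0.085,[0,0.011,-0.038],[0,0,0]],[0.085,[0,0.011,-0.038],[0,0,0]],[0.085,[0,0.011,-0.038],[0,0,0]],[0.085,[0,0.011,-0.038],[0,0,0]],[0.085,[0,0.011,-0.038],[0,0,0]],[0.085,[0,0.011,-0.038],[0,0,0]],[0.085,[0,0.011,-0.038],[0,0,0]],[0.085,[0,0.011,-0.038],[0,0,0]],[0.085,[0,0.011,-0.038],[0,0,0]],[0.085,[0,0.011,-0.038],[0,0,0]]]'
python3 -m handwheel '[[0.085,[0,0.011,-0.038],[0,0,0]],[0.085,[0,0.011,-0.038],[0,0,0]],[0.085,[0.015,0.011,-0.038],[0,0,0]],[0.085,[0.02,0,0],[6.4,0,0]],[0.085,[0.02,0,0],[6.4,0,0]],[0.085,[0,0,0],[6.4,0,0]],[0.085,[0,0,0],[0,0,0]],[0.085,[0,0,0],[0,0,0]],[0.085,[0,0,0],[0,0,0]]]'
python3 - <<'E'
from lib import *
plan([.60,.15,.29],np.radians(-8))
wfit("d","w8.png")
wfit("b","w8.png")
E
```

```text
t: 15.4
tool_pos: [0.601, 0.0421, 0.3412]
tool_rot: [1.076, 1.291, -1.08]
contact_force: [0.1, -0.2, 0.1]
opening: 0.0848
t: 16.15
tool_pos: [0.6143, 0.1574, 0.2888]
tool_rot: [1.323, 1.132, -1.323]
contact_force: [0.1, -0.1, 0.1]
opening: 0.085
at [0.6143 0.1574 0.2888] jawyaw -8.9 tilt(x) [-0. -0. -1.] | shift tool [ -1.2 -13.    9.5] mm = 1 rows of [-0.0012 -0.013   0.0095] | turn x -0.9 deg = 1 rows of -0.90; q6 0.29
0.93 [389. 177.  43.  78.] fit [0.6886 0.1746 1.435  0.9152] yaw deg 82.2
0.74 [269. 223.  41.  86.] fit [0.5532 0.1466 1.3868 0.8624] yaw deg 79.5
0.64 [129.  39.  95.  63.] fit [ 0.4584  0.3394 -0.4526  0.7764] yaw deg -25.9
0.48 [295. 222. 386. 387.] fit [0.65   0.2361 0.0768 0.0427] yaw deg 4.4
0.93 [271. 224.  45.  88.] fit [0.5535 0.144  1.3515 0.9367] yaw deg 77.4
0.91 [388. 175.  42.  85.] fit [0.6868 0.1711 1.4494 0.775 ] yaw deg 83.0
0.77 [130.  41.  94.  60.] fit [ 0.4458  0.3481 -0.555   0.6524] yaw deg -31.8
```

View pics/w8.png

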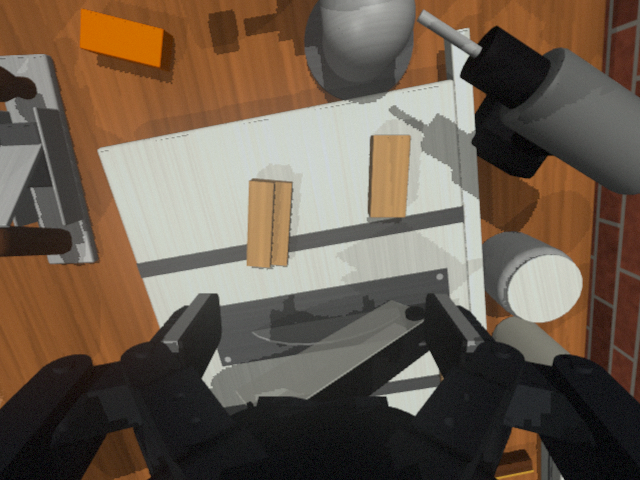

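```bash
python3 - <<'E'
from lib import *
plan([.6886,.1746,.20],np.radians(-7.8))
E
```

```text
at [0.6146 0.1574 0.2897] jawyaw -9.0 tilt(x) [ 0.001  0.    -1.   ] | shift tool [ 89.8  70.3 -28.6] mm = 3 rows of [ 0.0299  0.0234 -0.0095] | turn x -1.2 deg = 1 rows of -1.20; q6 0.29
```

```bash
python3 -m handwheel '[[0.06,[0.03,0.0234,-0.0095],[-1.2,0,0]],[0.06,[0.03,0.0234,-0.0095],[0,0,0]],[0.06,[0.03,0.0234,-0.0095],[0,0,0]],[0.06,[0,0,0],[0,0,0]],[0.06,[0,0,0],[0,0,0]],[0.06,[0,0,0],[0,0,0]]]'
python3 - <<'E'
from lib import *
wfit("d","w9.png")
plan([.6886,.1746,.048],np.radians(-7.8))
E
```

```text
t: 16.85
tool_pos: [0.6882, 0.1757, 0.1998]
tool_rot: [1.31, 1.141, -1.308]
contact_force: [0.4, 0.3, 1.5]
opening: 0.0599
0.97 [174. 277.  64. 114.] fit [0.5552 0.1472 1.4032 0.8673] yaw deg 80.4
0.71 [324. 223.  50. 102.] fit [0.6889 0.1756 1.4167 0.9707] yaw deg 81.2
0.56 [32. 52. 58. 66.] fit [ 0.4613  0.3439 -0.4181  0.8413] yaw deg -24.0
at [0.6887 0.1758 0.2025] jawyaw -7.8 tilt(x) [ 0.005  0.001 -1.   ] | shift tool [154.5  -0.7   1.4] mm = 4 rows of [ 0.0386 -0.0002  0.0004] | turn x -0.0 deg = 1 rows of -0.01; q6 0.28
```

View pics/w9.png

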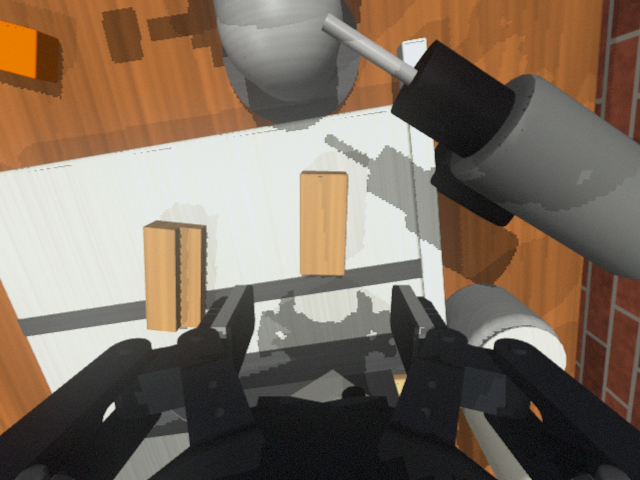

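```bash
python3 - <<'E'
from lib import *
c=cam("wrist");ct=cam("top")
print(tri([ray(c,330,22),ray(ct,247,155)]),tri([ray(c,415,80),ray(ct,262,146)]))
E
```

```text
[0.7067968  0.27098334 0.27081099] [0.54256853 0.17515462 0.95596239]
```

```bash
python3 - <<'E'
from lib import *
snap("top","t9.png",(230,90,340,210),5);snap("scene","s9.png",(380,170,540,330),4)
E
```

```text
(no output)
```

View pics/t9.png

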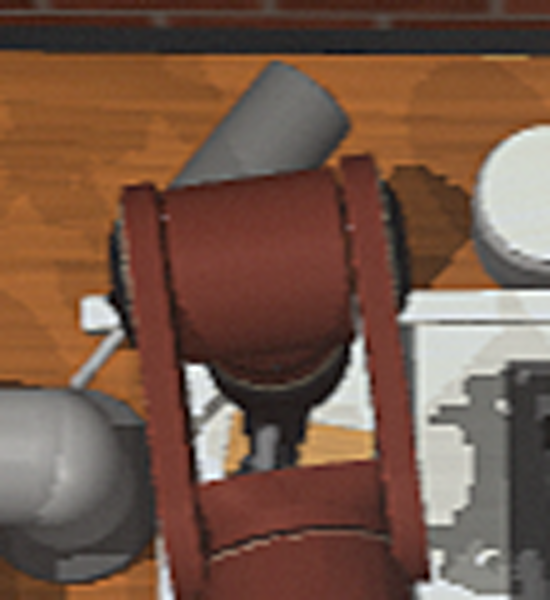

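View pics/s9.png

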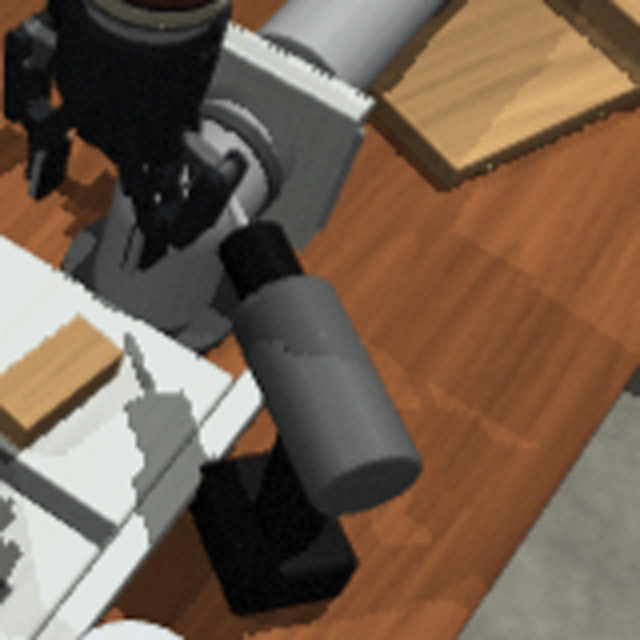

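```bash
python3 - <<'E'
from lib import *
ct=cam("top");cs=cam("scene")
c9=cam("wrist")
o=dict(tool_pos=np.array([.6146,.1574,.2897]),tool_rot=np.array([1.323,1.132,-1.323]))
c8=cam("wrist",o)
print(proj(c8,[[.5535,.144,.069]]),proj(c9,[[.6886,.175,.071]]))
t=tri([ray(c8,422,14),ray(c9,327,19),ray(ct,245,156.5)]);print("tip",t,proj(ct,t),proj(c8,t),proj(c9,t),proj(cs,t))
t=tri([ray(c8,476,52),ray(c9,405,78)]);print("bit root",t,proj(ct,t),proj(cs,t))
t=tri([ray(c8,545,105),ray(c9,510,120)]);print("chuck back",t,proj(ct,t),proj(cs,t))
E
```

```text
[[268.39035141 225.48030491]] [[321.65781579 226.57890646]]
tip [0.71029552 0.28964659 0.1899336 ] [[245.69628337 162.89831689]] [[443.80961754   7.03621213]] [[337.82481011  13.81488461]] [[436.44097303 206.84832031]]
bit root [0.74272012 0.26666211 0.15763687] [[255.53184418 154.2728242 ]] [[440.21827601 229.01890818]]
chuck back [0.83397226 0.22998919 0.08608527] [[271.11015463 129.91201333]] [[459.11950778 278.44397581]]
```

```bash
python3 -m handwheel '[[0.06,[0.03,0,0],[0,0,0]],[0.06,[0.03,0,0],[0,0,0]],[0.06,[0.03,0,0],[0,0,0]],[0.06,[0,0,0],[0,0,0]],[0.06,[0,0,0],[0,0,0]]]'
```

```text
t: 17.47
tool_pos: [0.6866, 0.1756, 0.1082]
tool_rot: [1.307, 1.143, -1.311]
contact_force: [0.1, 0.6, -0.0]
opening: 0.0599
```

```bash
python3 -m handwheel '[[0.06,[0.03,0.002,0],[0,0,0]],[0.06,[0.030,0,0],[0,0,0]],[0.06,[0,0,0],[0,0,0]],[0.0,[0,0,0],[0,0,0]],[0.0,[0,0,0],[0,0,0]],[0,[0,0,0],[0,0,0]],[0,[0,0,0],[0,0,0]],[0,[0,0,0],[0,0,0]]]' 60
python3 -m handwheel '[[0,[-0.03,0,0],[0,0,0]],[0,[-0.04,0,0],[0,0,0]],[0,[-0.04,0,0],[0,0,0]],[0,[-0.04,0,0],[0,0,0]],[0,[-0.04,0,0],[0,0,0]],[0,[-0.04,0,0],[0,0,0]],[0,[-0.04,0,0],[0,0,0]],[0,[-0.04,0,0],[0,0,0]],[0,[0,0,0],[0,0,0]],[0,[0,0,0],[0,0,0]]]'
python3 - <<'E'
from lib import *
snap("wrist","w10.png");plan([.612,-.354,.355],0)
E
```

```text
t: 18.13
tool_pos: [0.6921, 0.1759, 0.0528]
tool_rot: [1.313, 1.138, -1.304]
contact_force: [-1.1, -0.5, 6.7]
opening: 0.037
t: 18.97
tool_pos: [0.691, 0.1757, 0.3652]
tool_rot: [1.315, 1.136, -1.301]
contact_force: [-1.1, 0.3, -0.6]
opening: 0.0368
at [0.6902 0.1755 0.3612] jawyaw -7.8 tilt(x) [ 0.004  0.001 -1.   ] | shift tool [  5.6  -5.4 535.3] mm = 14 rows of [ 0.0004 -0.0004  0.0382] | turn x -7.8 deg = 2 rows of -3.91; q6 0.28
```

View pics/w10.png

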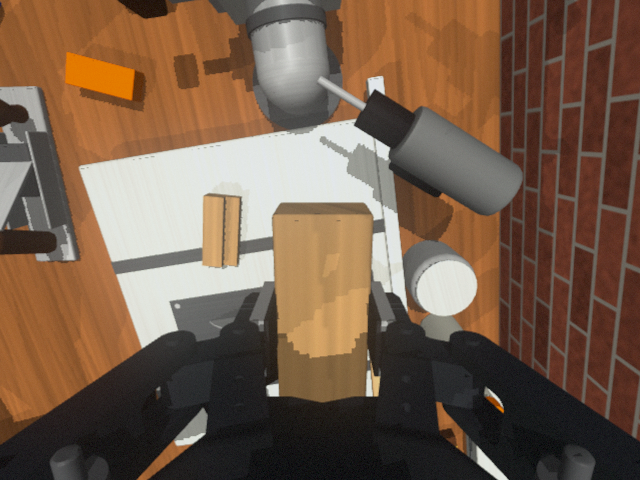

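```bash
python3 -m handwheel '[[0,[0,0.0003,0.038],[0,0,0]],[0,[0,0.0003,0.038],[0,0,0]],[0,[0,0.0003,0.038],[0,0,0]],[0,[0,0.0003,0.038],[0,0,0]],[0,[0,0.0003,0.038],[0,0,0]],[0,[0,0.0003,0.038],[0,0,0]],[0,[0,0.0003,0.038],[0,0,0]],[0,[0,0.0003,0.038],[0,0,0]],[0,[0,0.0003,0.038],[0,0,0]],[0,[0,0.0003,0.038],[0,0,0]]]'
python3 -m handwheel '[[0,[0,0.0003,0.038],[0,0,0]],[0,[0,0.0003,0.038],[0,0,0]],[0,[0,0.0003,0.038],[0,0,0]],[0,[0,0.0003,0.038],[-3.9,0,0]],[0,[0,0,0],[-3.9,0,0]],[0,[0,0,0],[0,0,0]],[0,[0,0,0],[0,0,0]]]'
python3 - <<'E'
from lib import *
plan([.622,-.354,.055],0);snap("wrist","w11.png")
E
```

```text
t: 19.85
tool_pos: [0.6397, -0.2028, 0.3558]
tool_rot: [1.308, 1.146, -1.311]
contact_force: [0.3, 0.4, 0.2]
opening: 0.0368
t: 20.43
tool_pos: [0.621, -0.3519, 0.3562]
tool_rot: [1.212, 1.212, -1.212]
contact_force: [0.3, 0.7, 0.5]
opening: 0.0366
at [ 0.621  -0.3519  0.3562] jawyaw -0.1 tilt(x) [-0.003  0.003 -1.   ] | shift tool [301.2   1.9   3. ] mm = 8 rows of [0.0376 0.0002 0.0004] | turn x -0.1 deg = 1 rows of -0.14; q6 -0.62
```

View pics/w11.png

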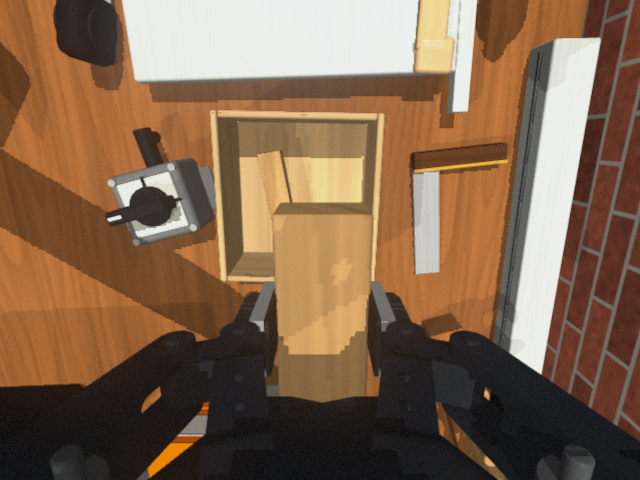

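```bash
python3 -m handwheel '[[0,[0.037,0.001,0],[0,0,0]],[0,[0.037,0.001,0],[0,0,0]],[0,[0.037,0.001,0],[0,0,0]],[0,[0.037,0,0],[0,0,0]],[0,[0.037,0,0],[0,0,0]],[0,[0.037,0,0],[0,0,0]],[0,[0.037,0,0],[0,0,0]],[0,[0.037,0,0],[0,0,0]],[0.05,[0,0,0],[0,0,0]],[0.05,[0,0,0],[0,0,0]]]'
python3 -m handwheel '[[0.05,[0,0,0],[0,0,0]],[0.05,[0,0,0],[0,0,0]],[0.05,[-0.02,0,0],[0,0,0]],[0.05,[-0.04,0,0],[0,0,0]],[0.05,[-0.04,0,0],[0,0,0]],[0.05,[-0.04,0,0],[0,0,0]],[0.085,[-0.04,0,0],[0,0,0]],[0.085,[-0.04,0,0],[0,0,0]],[0.085,[-0.04,0,0],[0,0,0]],[0.085,[-0.04,0,0],[0,0,0]]]'
python3 - <<'E'
from lib import *
snap("wrist","w12.png");snap("top","t12.png")
plan([.553,.145,.35],np.radians(-13))
E
```

```text
t: 21.32
tool_pos: [0.6232, -0.3494, 0.0599]
tool_rot: [1.209, 1.216, -1.211]
contact_force: [0.0, -0.0, 0.9]
opening: 0.0501
t: 22.15
tool_pos: [0.6246, -0.352, 0.3696]
tool_rot: [1.209, 1.202, -1.207]
contact_force: [0.7, -0.6, -0.6]
opening: 0.0851
at [ 0.6268 -0.3535  0.3789] jawyaw -0.0 tilt(x) [ 0.019 -0.013 -1.   ] | shift tool [  21.   -74.4 -498.8] mm = 13 rows of [ 0.0016 -0.0057 -0.0384] | turn x 13.0 deg = 2 rows of 6.49; q6 -0.62
```

View pics/w12.png

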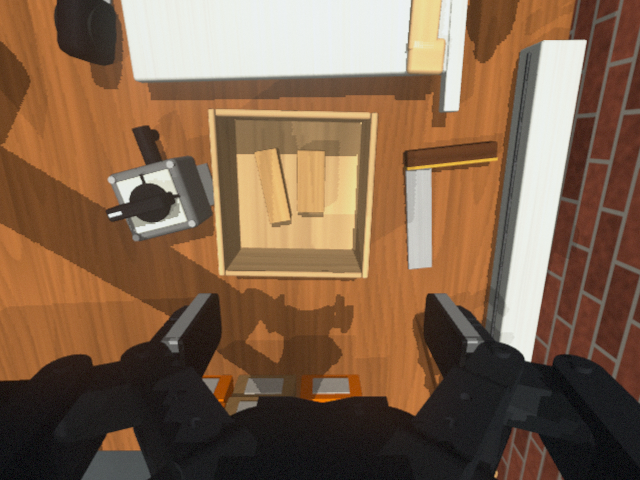

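View pics/t12.png

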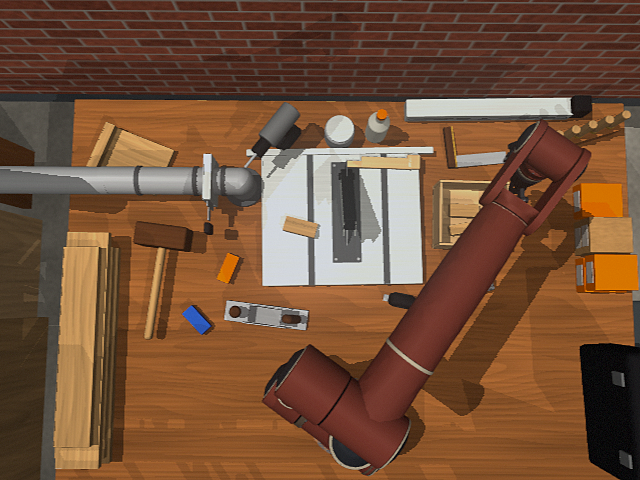

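Both c and d are in the box. Next is b, still at top pixel (300,227).

```bash
python3 -m handwheel '[[0.085,[0.001,-0.0057,-0.0384],[0,0,0]],[0.085,[0.001,-0.0057,-0.0384],[0,0,0]],[0.085,[0.001,-0.0057,-0.0384],[0,0,0]],[0.085,[0.001,-0.0057,-0.0384],[0,0,0]],[0.085,[0.001,-0.0057,-0.0384],[0,0,0]],[0.085,[0.001,-0.0057,-0.0384],[0,0,0]],[0.085,[0.001,-0.0057,-0.0384],[0,0,0]],[0.085,[0.001,-0.0057,-0.0384],[0,0,0]],[0.085,[0.001,-0.0057,-0.0384],[0,0,0]],[0.085,[0.001,-0.0057,-0.0384],[0,0,0]]]'
python3 -m handwheel '[[0.085,[0.001,-0.0057,-0.0384],[0,0,0]],[0.085,[0.001,-0.0057,-0.0384],[0,0,0]],[0.085,[0.03,-0.0057,-0.0384],[0,0,0]],[0.085,[0.035,0,0],[6.5,0,0]],[0.075,[0.035,0,0],[6.5,0,0]],[0.075,[0,0,0],[0,0,0]],[0.075,[0,0,0],[0,0,0]],[0.075,[0,0,0],[0,0,0]]]'
python3 - <<'E'
from lib import *
wfit("b","w13.png")
plan([.5535,.145,.048],np.radians(-13))
E
```

```text
t: 23.08
tool_pos: [0.5674, 0.0337, 0.3565]
tool_rot: [1.212, 1.204, -1.205]
contact_force: [1.1, 1.0, 0.2]
opening: 0.0848
t: 23.75
tool_pos: [0.5529, 0.1412, 0.2593]
tool_rot: [1.377, 1.091, -1.369]
contact_force: [0.5, -0.1, 0.5]
opening: 0.0751
0.93 [154.  25. 100.  50.] fit [ 0.4406  0.3505 -0.4078  0.8205] yaw deg -23.4
0.71 [322. 209.  45.  98.] fit [0.5532 0.1429 1.3271 0.9488] yaw deg 76.0
at [0.5534 0.1411 0.2599] jawyaw -13.0 tilt(x) [ 0.007  0.001 -1.   ] | shift tool [211.9  -2.2  -3.3] mm = 6 rows of [ 0.0353 -0.0004 -0.0006] | turn x 0.0 deg = 1 rows of 0.01; q6 0.35
```

View pics/w13.png

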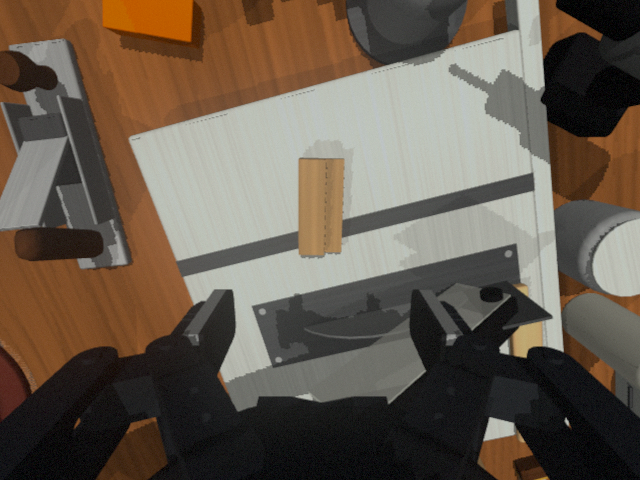

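```bash
python3 -m handwheel '[[0.075,[0.036,-0.0004,-0.0003],[0,0,0]],[0.075,[0.036,0,-0.0003],[0,0,0]],[0.075,[0.036,0,-0.0003],[0,0,0]],[0.075,[0.036,0,-0.0003],[0,0,0]],[0.075,[0.036,0,-0.0003],[0,0,0]],[0.075,[0.034,0,0],[0,0,0]],[0.075,[0,0,0],[0,0,0]],[0.075,[0,0,0],[0,0,0]]]' 60
python3 -m handwheel '[[0,[0,0,0],[0,0,0]],[0,[0,0,0],[0,0,0]],[0,[0,0,0],[0,0,0]],[0,[0,0,0],[0,0,0]],[0,[0,0,0],[0,0,0]]]'
```

```text
t: 24.52
tool_pos: [0.5523, 0.1426, 0.0425]
tool_rot: [1.375, 1.093, -1.375]
contact_force: [-0.3, 0.1, 0.4]
opening: 0.0749
t: 24.93
tool_pos: [0.5539, 0.1431, 0.0448]
tool_rot: [1.378, 1.09, -1.37]
contact_force: [-1.5, -0.0, 7.5]
opening: 0.0422
```

```bash
python3 -m handwheel '[[0,[-0.02,0,0],[0,0,0]],[0,[-0.04,0,0],[0,0,0]],[0,[-0.04,0,0],[0,0,0]],[0,[-0.04,0,0],[0,0,0]],[0,[-0.04,0,0],[0,0,0]],[0,[-0.04,0,0],[0,0,0]],[0,[-0.04,0,0],[0,0,0]],[0,[-0.04,0,0],[0,0,0]],[0,[-0.015,0,0],[0,0,0]],[0,[0,0,0],[0,0,0]]]'
python3 - <<'E'
from lib import *
snap("wrist","w14.png");plan([.59,-.354,.36],np.radians(-13))
E
```

```text
t: 25.77
tool_pos: [0.5531, 0.1431, 0.3641]
tool_rot: [1.382, 1.087, -1.364]
contact_force: [-0.0, -0.2, 0.1]
opening: 0.0427
at [0.5522 0.143  0.36  ] jawyaw -13.0 tilt(x) [ 0.006  0.001 -1.   ] | shift tool [-1.000e-01  1.487e+02  4.757e+02] mm = 13 rows of [-0.      0.0114  0.0366] | turn x -0.0 deg = 1 rows of -0.01; q6 0.35
```

View pics/w14.png

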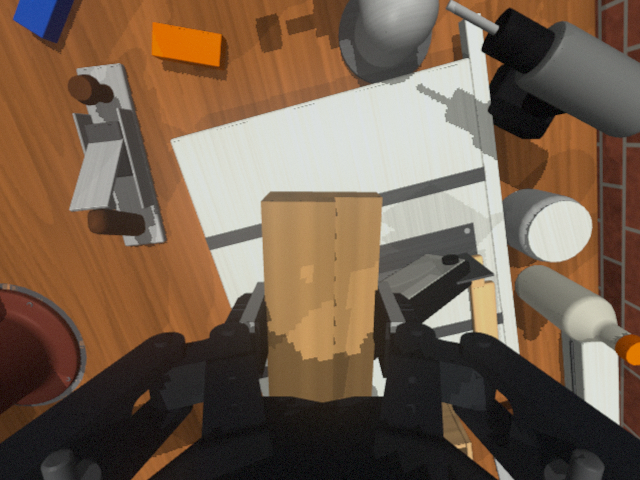

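```bash
python3 -m handwheel '[[0,[0,0.0114,0.0366],[0,0,0]],[0,[0,0.0114,0.0366],[0,0,0]],[0,[0,0.0114,0.0366],[0,0,0]],[0,[0,0.0114,0.0366],[0,0,0]],[0,[0,0.0114,0.0366],[0,0,0]],[0,[0,0.0114,0.0366],[0,0,0]],[0,[0,0.0114,0.0366],[0,0,0]],[0,[0,0.0114,0.0366],[0,0,0]],[0,[0,0.0114,0.0366],[0,0,0]],[0,[0,0.0114,0.0366],[0,0,0]]]'
python3 -m handwheel '[[0,[0,0.0114,0.0366],[0,0,0]],[0,[0,0.0114,0.0366],[0,0,0]],[0,[0,0.0114,0.0366],[0,0,0]],[0,[0,0,0],[-6.5,0,0]],[0,[0,0,0],[-6.5,0,0]],[0,[0,0,0],[0,0,0]],[0,[0,0,0],[0,0,0]]]'
python3 - <<'E'
from lib import *
plan([.595,-.354,.052],0);snap("wrist","w15.png")
E
```

```text
t: 26.65
tool_pos: [0.579, -0.2409, 0.353]
tool_rot: [1.374, 1.098, -1.377]
contact_force: [0.6, -0.2, -0.3]
opening: 0.0431
t: 27.23
tool_pos: [0.5881, -0.3538, 0.3537]
tool_rot: [1.212, 1.212, -1.213]
contact_force: [0.4, 0.5, 0.3]
opening: 0.0429
at [ 0.5881 -0.3538  0.3537] jawyaw -0.2 tilt(x) [-0.003  0.002 -1.   ] | shift tool [301.6   7.9   1. ] mm = 8 rows of [0.0377 0.001  0.0001] | turn x -0.2 deg = 1 rows of -0.19; q6 -0.65
```

View pics/w15.png

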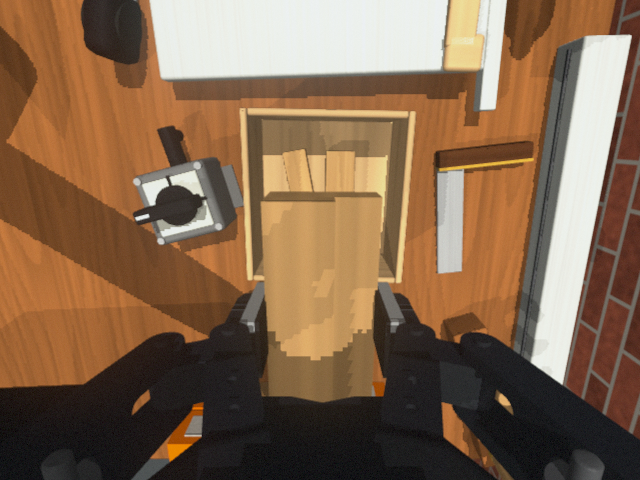

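```bash
python3 -m handwheel '[[0,[0.037,0.001,0],[0,0,0]],[0,[0.037,0.001,0],[0,0,0]],[0,[0.037,0.001,0],[0,0,0]],[0,[0.037,0.001,0],[0,0,0]],[0,[0.037,0.001,0],[0,0,0]],[0,[0.037,0.001,0],[0,0,0]],[0,[0.037,0,0],[0,0,0]],[0,[0.037,0,0],[0,0,0]],[0,[0,0,0],[0,0,0]],[0.056,[0,0,0],[0,0,0]]]'
python3 -m handwheel '[[0.056,[0,0,0],[0,0,0]],[0.056,[0,0,0],[0,0,0]],[0.056,[0,0,0],[0,0,0]],[0.056,[-0.02,0,0],[0,0,0]],[0.056,[-0.04,0,0],[0,0,0]],[0.056,[-0.04,0,0],[0,0,0]],[0.056,[-0.04,0,0],[0,0,0]],[0.085,[-0.04,0,0],[0,0,0]],[0.085,[-0.04,0,0],[0,0,0]],[0.085,[-0.04,0,0],[0,0,0]]]'
python3 -m handwheel '[[0.085,[-0.03,0,0],[0,0,0]],[0.085,[-0.01,0,0],[0,0,0]],[0.085,[0,0,0],[0,0,0]]]'
python3 - <<'E'
from lib import *
ct=cam("top");cs=cam("scene")
snap("wrist","w16.png");snap("top","t16.png");snap("scene","s16.png")
for th in("guard_nose","guard_hinge","gate_grip"):
    a=[ctrl.tip_of(th,n) for n in("top","scene")]
    print(th,[(x[0]["score"],x[0]["centre"][::-1]) if x else None for x in a])
    if a[0] and a[1]:print(tri([ray(c,*x[0]["centre"][::-1]) for c,x in zip((ct,cs),a)]))
E
```

```text
t: 28.12
tool_pos: [0.5928, -0.3521, 0.0573]
tool_rot: [1.21, 1.216, -1.212]
contact_force: [0.4, 0.2, 1.1]
opening: 0.0533
t: 28.95
tool_pos: [0.5947, -0.3541, 0.3255]
tool_rot: [1.209, 1.204, -1.208]
contact_force: [0.9, -0.2, 0.1]
opening: 0.0848
t: 29.2
tool_pos: [0.5958, -0.3549, 0.3679]
tool_rot: [1.209, 1.197, -1.206]
contact_force: [0.5, 0.1, 1.1]
opening: 0.0849
guard_nose [(0.7, [347.8, 221.1]), (0.97, [305.0, 237.4])]
[0.55205173 0.01418649 0.21142826]
guard_hinge [(0.91, [344.9, 178.4]), (0.65, [354.5, 303.2])]
[0.69222153 0.01601473 0.09485298]
gate_grip [(0.48, [344.7, 176.7]), (0.94, [400.4, 170.7])]
[0.66200115 0.05805211 0.43993891]
```

View pics/w16.png

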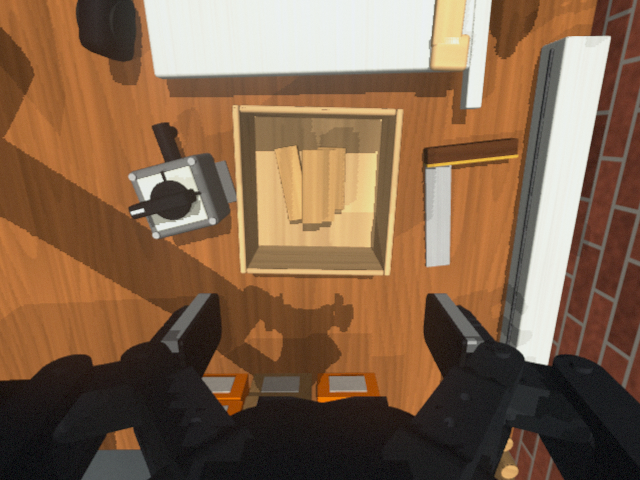

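View pics/s16.png

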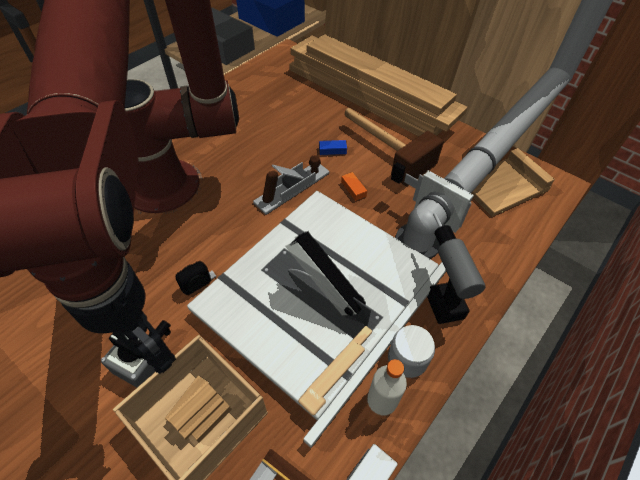

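```bash
python3 - <<'E'
from lib import *
plan([.565,.015,.26],0)
E
```

```text
at [ 0.5944 -0.3539  0.3586] jawyaw -0.0 tilt(x) [-0.002  0.002 -1.   ] | shift tool [  99.2  -29.3 -368.7] mm = 10 rows of [ 0.0099 -0.0029 -0.0369] | turn x -0.0 deg = 1 rows of -0.02; q6 -0.64
```

```bash
python3 -m handwheel '[[0,[0,-0.003,-0.0369],[0,0,0]],[0,[0,-0.003,-0.0369],[0,0,0]],[0,[0,-0.003,-0.0369],[0,0,0]],[0,[0,-0.003,-0.0369],[0,0,0]],[0,[0,-0.003,-0.0369],[0,0,0]],[0,[0,-0.003,-0.0369],[0,0,0]],[0,[0,-0.003,-0.0369],[0,0,0]],[0,[0,-0.003,-0.0369],[0,0,0]],[0,[0,-0.003,-0.0369],[0,0,0]],[0,[0,-0.003,-0.0369],[0,0,0]]]'
python3 -m handwheel '[[0,[0.035,0,0],[0,0,0]],[0,[0.035,0,0],[0,0,0]],[0,[0.03,0,0],[0,0,0]],[0,[0,0,0],[0,0,0]],[0,[0,0,0],[0,0,0]],[0,[0,0,0],[0,0,0]]]'
python3 - <<'E'
from lib import *
plan([.565,.015,.117],0);snap("wrist","w17.png");snap("top","t17.png",(240,140,440,290),4)
E
```

```text
t: 30.48
tool_pos: [0.5642, 0.0166, 0.36]
tool_rot: [1.21, 1.209, -1.21]
contact_force: [0.9, 0.5, -0.3]
opening: -0.0002
t: 30.98
tool_pos: [0.5656, 0.0146, 0.2623]
tool_rot: [1.211, 1.207, -1.208]
contact_force: [-0.6, -0.4, 0.6]
opening: -0.0004
at [0.5656 0.0146 0.2623] jawyaw -0.0 tilt(x) [ 0.002 -0.    -1.   ] | shift tool [145.3  -1.   -0.4] mm = 4 rows of [ 0.0363 -0.0002 -0.0001] | turn x -0.0 deg = 1 rows of -0.04; q6 -0.11
```

View pics/w17.png

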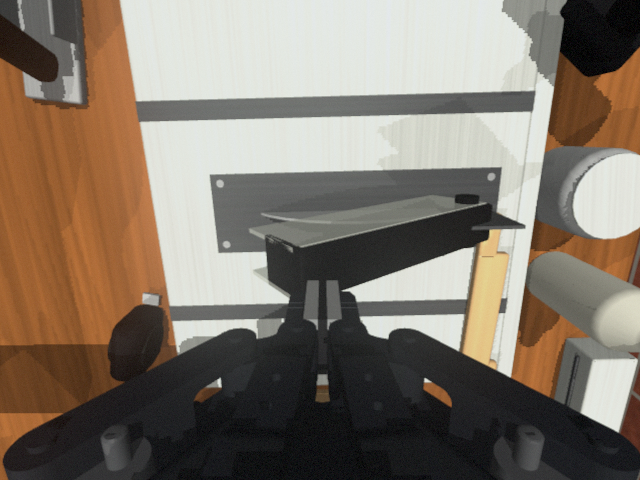

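```bash
python3 - <<'E'
from lib import *
c=cam("wrist")
P=[[.552,.014,.211],[.565,.015,.205],[.692,.014,.097],[.552,.031,.211],[.552,-.003,.211]]
q=proj(c,P);print(q)
im=ctrl.get_image("wrist").copy()
for u,v in q:cv2.circle(im,(int(u),int(v)),3,(255,0,0),-1)
s=cv2.resize(im[160:340,180:560],None,fx=2,fy=2);cv2.imwrite("pics/w18.png",s[:,:,::-1])
for n in("guard_nose","guard_hinge"):
    print(n,[(x["score"],x["centre"][::-1]) for x in ctrl.tip_of(n,"wrist")])
E
```

```text
[[298.1715985  258.76314621]
 [319.97740609 253.86239735]
 [458.93484011 216.22556037]
 [297.60230072 231.25804022]
 [298.71536934 285.03494179]]
guard_nose [(0.57, [298.2, 279.2])]
guard_hinge [(0.79, [458.4, 223.1]), (0.46, [335.9, 190.2])]
```

View pics/w18.png

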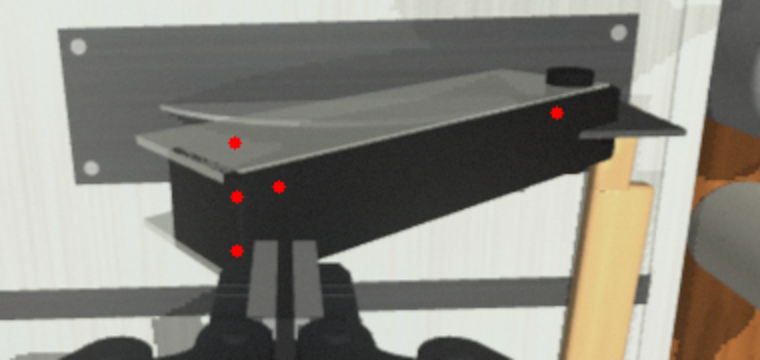

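View pics/t17.png

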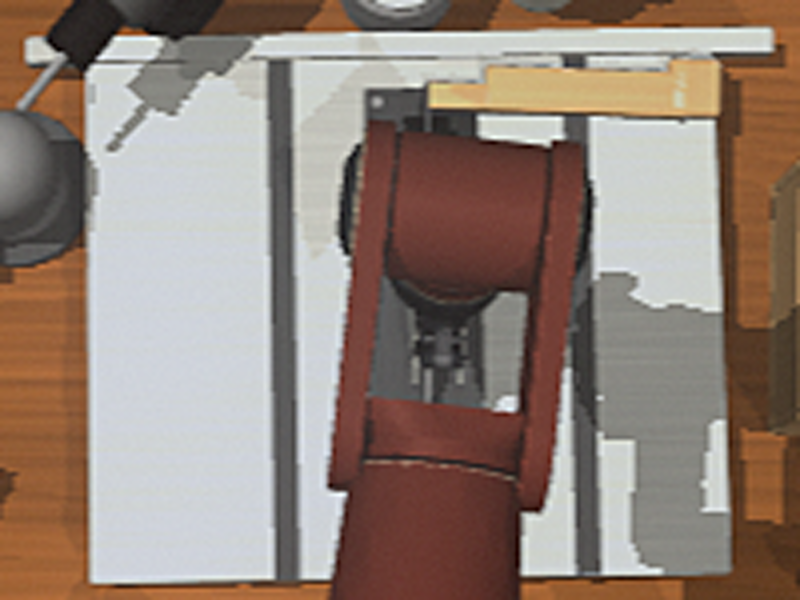

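```bash
python3 - <<'E'
from lib import *
c=cam("wrist");ct=cam("top");cs=cam("scene")
for R_ in ([(c,298.5,274),(ct,347,221),(cs,303.5,236)],):
    p=tri([ray(*r) for r in R_]);print(p,[np.round(proj(r[0],p)-r[1:],1) for r in R_])
p=tri([ray(c,458.4,223),ray(ct,345.5,178.3),ray(cs,354.3,302.6)]);print(p)
snap("top","t18.png",(300,140,400,270),4.5)
for z in(.19,.21,.23,.25):print(z,unproj(ct,347,221,z),unproj(cs,303.5,236,z),unproj(c,298.5,274,z))
E
python3 - <<'E'
import cv2
a=cv2.imread("pics/t12.png")[140:290,310:400];b=cv2.imread("pics/s16.png")[220:340,250:390]
cv2.imwrite("pics/g1.png",cv2.resize(a,None,fx=4,fy=4,interpolation=2));cv2.imwrite("pics/g2.png",cv2.resize(b,None,fx=5,fy=5,interpolation=2))
E
```

```text
[0.55161699 0.0120849  0.2203083 ] [array([[-1.1, -5.7]]), array([[ 0.9, -1.1]]), array([[-1. , -0.5]])]
[0.69104246 0.01248667 0.1015147 ]
0.19 [0.55289056 0.01268206 0.19      ] [0.53829399 0.02937166 0.19      ] [ 0.55006044 -0.00383968  0.19      ]
0.21 [0.55015462 0.01378143 0.21      ] [0.54873994 0.01823065 0.21      ] [0.55146405 0.00435345 0.21      ]
0.23 [0.54741869 0.01488081 0.23      ] [0.5591859  0.00708964 0.23      ] [0.55286767 0.01254659 0.23      ]
0.25 [0.54468275 0.01598018 0.25      ] [ 0.56963185 -0.00405137  0.25      ] [0.55427129 0.02073972 0.25      ]
```

View pics/g1.png

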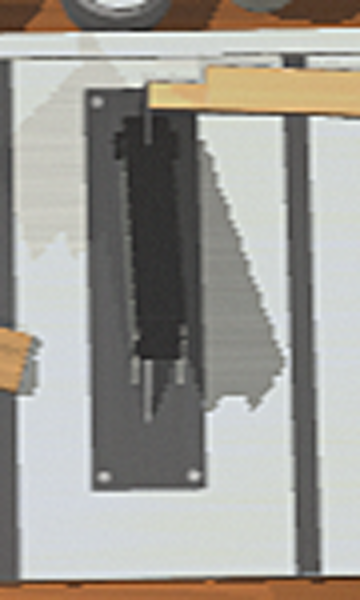

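View pics/g2.png

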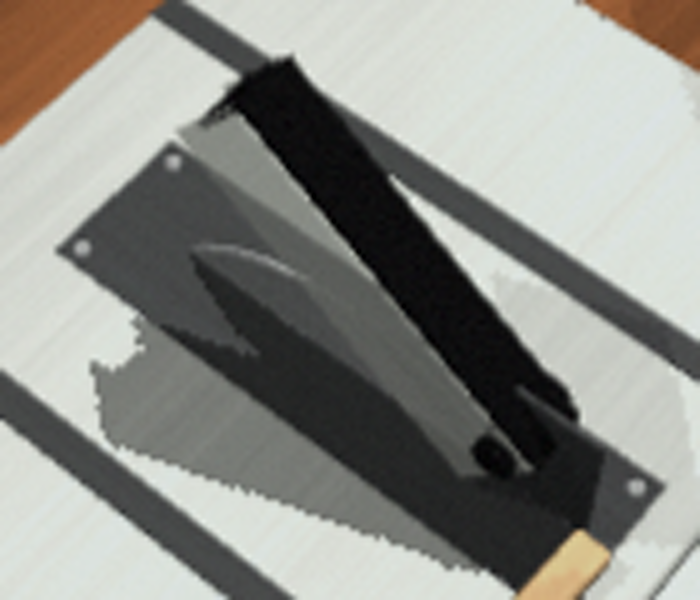

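```bash
python3 -m handwheel '[[0,[0.015,0.005,0.002],[0,0,0]],[0,[0.015,0,0],[0,0,0]],[0,[0.015,0,0],[0,0,0]],[0,[0.012,0,0],[0,0,0]],[0,[0.012,0,0],[0,0,0]]]'
python3 -m handwheel '[[0,[0.012,0,0],[0,0,0]],[0,[0.012,0,0],[0,0,0]],[0,[0.012,0,0],[0,0,0]],[0,[0,0,0],[0,0,0]]]'
```

```text
t: 31.7
tool_pos: [0.5703, 0.0128, 0.1917]
tool_rot: [1.21, 1.208, -1.208]
contact_force: [-0.2, 0.6, 3.6]
opening: 0.0005
t: 32.03
tool_pos: [0.5683, 0.013, 0.1519]
tool_rot: [1.208, 1.212, -1.212]
contact_force: [-1.7, -0.1, -0.3]
opening: -0.0002
```

```bash
python3 -m handwheel '[[0,[0.012,0,0],[0,0,0]],[0,[0.012,0,0],[0,0,0]],[0,[0.008,0,0],[0,0,0]],[0,[0.004,0,0],[0,0,0]],[0,[0,0,0],[0,0,0]]]'
python3 -m handwheel '[[0,[0.003,0,0],[0,0,0]],[0,[0,0,0],[0,0,0]]]'
```

```text
t: 32.45
tool_pos: [0.5692, 0.013, 0.1178]
tool_rot: [1.209, 1.21, -1.211]
contact_force: [0.7, 0.0, 0.3]
opening: 0.0
t: 32.62
tool_pos: [0.5704, 0.0129, 0.117]
tool_rot: [1.21, 1.208, -1.208]
contact_force: [-0.7, -0.0, 3.7]
opening: 0.0
```

```bash
python3 -m handwheel '[[0,[0.005,0,0],[0,0,0]],[0,[0,0,0],[0,0,0]],[0,[0,0,0],[0,0,0]]]'
python3 -m handwheel '[[0,[0.004,0,0],[0,0,0]],[0,[0,0,0],[0,0,0]],[0,[0,0,0],[0,0,0]]]'
```

```text
t: 32.87
tool_pos: [0.5707, 0.0129, 0.1168]
tool_rot: [1.209, 1.209, -1.209]
contact_force: [-13.6, 0.5, 25.9]
opening: -0.0001
t: 33.12
tool_pos: [0.5708, 0.0129, 0.1165]
tool_rot: [1.208, 1.209, -1.209]
contact_force: [-23.3, 1.3, 41.3]
opening: 0.0
```

```bash
python3 -m handwheel '[[0,[-0.02,0,0],[0,0,0]],[0,[-0.04,0,0],[0,0,0]],[0,[-0.04,0,0],[0,0,0]],[0,[-0.04,0,0],[0,0,0]],[0,[-0.04,0,0],[0,0,0]],[0.06,[0,-0.003,-0.039],[0,0,0]],[0.06,[0,-0.003,-0.039],[0,0,0]],[0.06,[0,-0.003,-0.039],[0,0,0]],[0.06,[0,-0.003,-0.039],[0,0,0]],[0.06,[0,-0.003,-0.039],[0,0,0]]]'
python3 -m handwheel '[[0.06,[0,-0.003,-0.039],[0,0,0]],[0.06,[0,-0.003,-0.039],[0,0,0]],[0.06,[0,-0.003,-0.039],[0,0,0]],[0.06,[0,-0.003,-0.039],[0,0,0]],[0.06,[0,0,0],[-7.1,0,0]],[0.06,[0,0,0],[-7.1,0,0]],[0.06,[0,0,0],[-7.1,0,0]],[0.06,[0,0,0],[-7.1,0,0]],[0.06,[0,0,0],[-7.1,0,0]],[0.06,[0,0,0],[-7.1,0,0]]]'
python3 -m handwheel '[[0.06,[0,0,0],[-7.1,0,0]],[0.06,[0,0,0],[-7.1,0,0]],[0.06,[0,0,0],[-7.1,0,0]],[0.06,[0,0,0],[-7.1,0,0]],[0.06,[0,0,0],[-7.1,0,0]],[0.06,[0,0,0],[-7.1,0,0]],[0.06,[0,0,0],[-4.8,0,0]],[0.06,[0,0,0],[0,0,0]],[0.06,[0,0,0],[0,0,0]],[0.06,[0,0,0],[0,0,0]]]'
python3 - <<'E'
from lib import *
ct=cam("top");cs=cam("scene")
o=ctrl.get_obs();c=cam("wrist",o)
snap("wrist","w20.png");snap("top","t20.png");snap("scene","s20.png")
plan([.539,.405,.25],np.pi/2)
for n,cc in(("wrist",c),("top",ct),("scene",cs)):
    for x in ctrl.tip_of("gate_grip",n)[:2]:
        print(n,x["score"],x["centre"][::-1],unproj(cc,*x["centre"][::-1],.11))
E
```

```text
t: 33.95
tool_pos: [0.5547, 0.2097, 0.2873]
tool_rot: [1.211, 1.208, -1.209]
contact_force: [0.9, 0.3, 0.5]
opening: 0.059
t: 34.78
tool_pos: [0.543, 0.3642, 0.2869]
tool_rot: [0.642, 1.474, -0.641]
contact_force: [0.1, 1.0, -0.9]
opening: 0.06
t: 35.62
tool_pos: [0.543, 0.3639, 0.2871]
tool_rot: [0.002, 1.571, -0.002]
contact_force: [-0.1, -0.6, 0.3]
opening: 0.06
at [0.5429 0.3639 0.2873] jawyaw 89.9 tilt(x) [ 0.  0. -1.] | shift tool [37.3 41.1 -4. ] mm = 2 rows of [ 0.0186  0.0205 -0.002 ] | turn x -0.1 deg = 1 rows of -0.07; q6 -1.09
wrist 0.89 [362.4, 210.1] [0.53822023 0.40066611 0.11      ]
top 0.65 [206.6, 225.8] [0.54646004 0.40642948 0.11      ]
scene 0.57 [397.0, 171.1] [0.53964614 0.40251521 0.11      ]
```

View pics/w20.png

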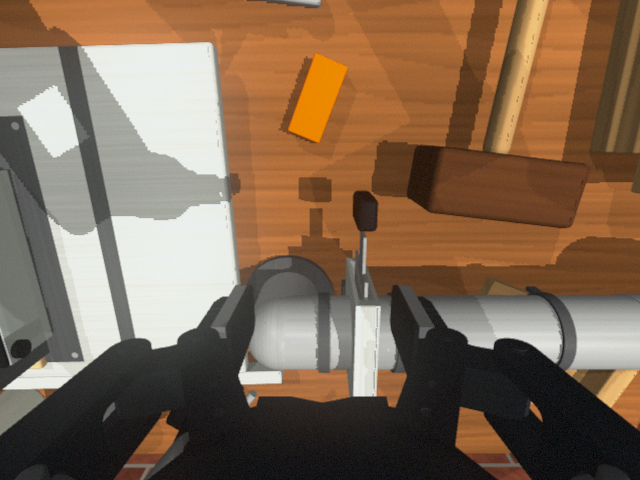

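View pics/s20.png

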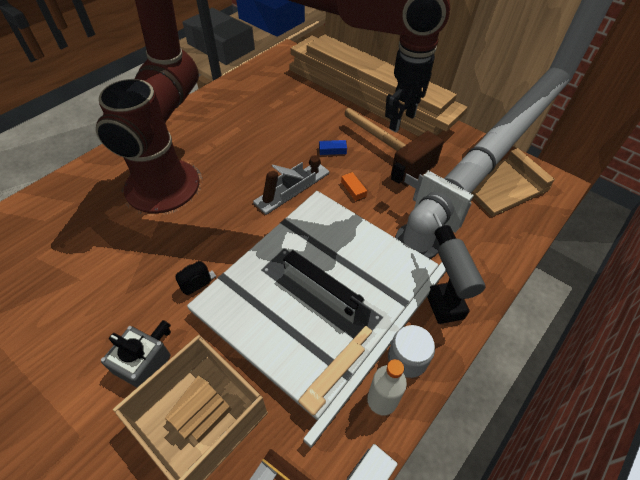

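View pics/t20.png

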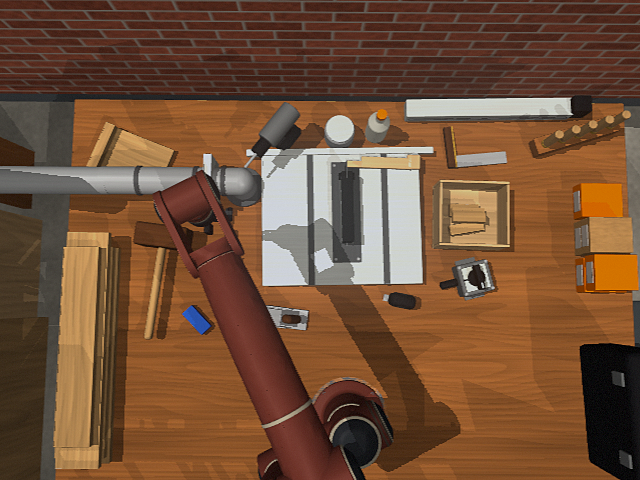

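```bash
python3 - <<'E'
from lib import *
c=cam("wrist")
a,b=unproj(c,357,308,.155),unproj(c,355,397,.155);print(np.degrees(np.arctan2(*(b-a)[1::-1])),a,b)
a,b=unproj(c,379,308,.155),unproj(c,376,397,.155);print(np.degrees(np.arctan2(*(b-a)[1::-1])))
print("mallet corners",unproj(c,437,147,.095),unproj(c,412,205,.095),unproj(c,430,213,.095))
print("grip top",unproj(c,366,203,.13))
print("grip top corners",[np.round(unproj(c,u,v,.13),3) for u,v in((355,192),(376,196),(376,229),(358,229))])
snap("wrist","w21.png",(320,160,420,320),4)
plan([.539,.402,.091],np.pi/2)
E
```

```text
0.4245695378203991 [0.6164111  0.39341366 0.155     ] [0.71022278 0.39410883 0.155     ]
0.8529705352838692
mallet corners [0.48124721 0.47033153 0.095     ] [0.53627139 0.45088934 0.095     ] [0.54427494 0.46921602 0.095     ]
grip top [0.52778977 0.401258   0.13      ]
grip top corners [array([0.518, 0.391, 0.13 ]), array([0.522, 0.41 , 0.13 ]), array([0.551, 0.411, 0.13 ]), array([0.551, 0.395, 0.13 ])]
at [0.543  0.3639 0.2873] jawyaw 90.0 tilt(x) [ 0.  0. -1.] | shift tool [196.3  38.1  -4. ] mm = 6 rows of [ 0.0327  0.0063 -0.0007] | turn x -0.0 deg = 1 rows of -0.04; q6 -1.09
```

View pics/w21.png

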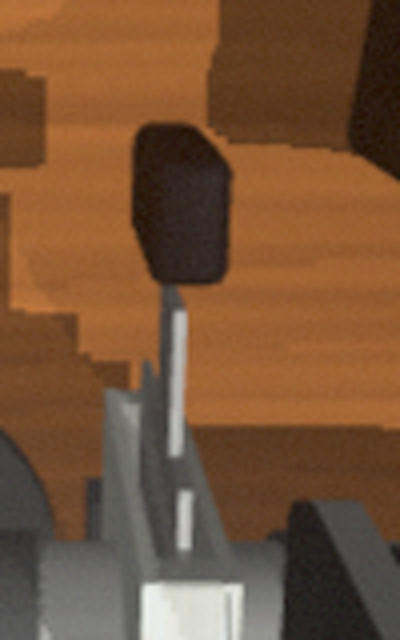

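```bash
python3 -m handwheel '[[0.036,[0.0,0.019,-0.0015],[0,0,0]],[0.036,[0,0.019,-0.0015],[0,0,0]],[0.036,[0.033,0,0],[0,0,0]],[0.036,[0.033,0,0],[0,0,0]],[0.036,[0.033,0,0],[0,0,0]],[0.036,[0,0,0],[0,0,0]],[0.036,[0,0,0],[0,0,0]]]' 50
python3 - <<'E'
from lib import *
c=cam("wrist");snap("wrist","w22.png");plan([.54,.402,.091])
print(proj(c,[.54,.402,.13]))
E
```

```text
t: 36.55
tool_pos: [0.5386, 0.4011, 0.1858]
tool_rot: [-0.002, 1.575, -0.003]
contact_force: [0.3, -1.3, 1.0]
opening: 0.036
at [0.5401 0.402  0.1891] jawyaw 90.0 tilt(x) [ 0.  0. -1.] | shift tool [98.1  0.  -0.1] mm = 3 rows of [ 0.0327  0.     -0.    ]
[[325.59161986 261.02037918]]
```

View pics/w22.png

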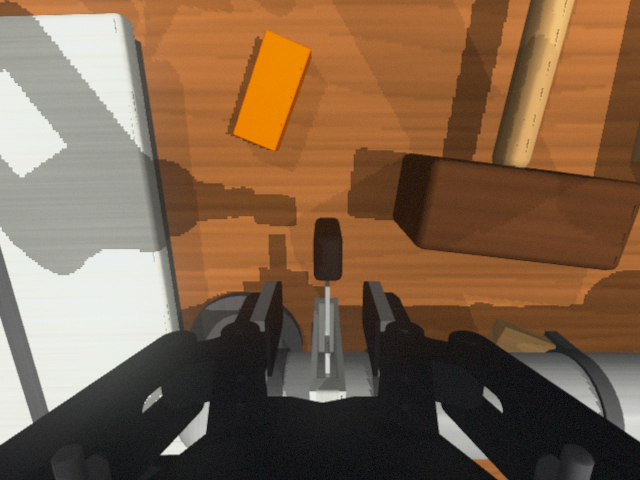

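```bash
python3 -m handwheel '[[0.036,[0.033,0,0],[0,0,0]],[0.036,[0.033,0,0],[0,0,0]],[0.036,[0.031,0,0],[0,0,0]],[0.036,[0,0,0],[0,0,0]],[0,[0,0,0],[0,0,0]],[0,[0,0,0],[0,0,0]],[0,[0,0,0],[0,0,0]],[0,[0,0,0],[0,0,0]]]' 60
```

```text
t: 37.27
tool_pos: [0.5413, 0.4043, 0.0944]
tool_rot: [0.004, 1.566, 0.004]
contact_force: [2.3, 6.8, -9.4]
opening: 0.0173
```

```bash
python3 -m handwheel '[[0,[0,0,-0.010],[0,0,0]],[0,[0,0,-0.01],[0,0,0]],[0,[0,0,-0.01],[0,0,0]],[0,[0,0,-0.01],[0,0,0]],[0,[0,0,-0.01],[0,0,0]],[0,[0,0,-0.01],[0,0,0]],[0,[0,0,-0.01],[0,0,0]],[0,[0,0,0],[0,0,0]]]'
python3 -m handwheel '[[0,[0,0,-0.008],[0,0,0]],[0,[0,0,-0.006],[0,0,0]],[0,[0,0,0],[0,0,0]]]'
```

```text
t: 37.93
tool_pos: [0.4721, 0.4044, 0.0945]
tool_rot: [0.005, 1.562, 0.005]
contact_force: [7.7, 8.8, -13.4]
opening: 0.0169
t: 38.18
tool_pos: [0.4703, 0.4046, 0.0954]
tool_rot: [0.01, 1.533, 0.009]
contact_force: [48.5, 14.2, -37.3]
opening: 0.0172
```

```bash
python3 -m handwheel '[[0,[0,0,0.008],[0,0,0]],[0.036,[0,0,0],[0,0,0]],[0.036,[0,0,0],[0,0,0]],[0.036,[0,0,0],[0,0,0]],[0.036,[-0.02,0,0],[0,0,0]],[0.036,[-0.035,0,0],[0,0,0]],[0.036,[-0.04,0,0],[0,0,0]],[0.036,[-0.04,0,0],[0,0,0]],[0.036,[-0.03,0,0],[0,0,0]],[0.036,[-0.03,0,0],[0,0,0]]]'
python3 -m handwheel '[[0.06,[0,0,0],[0,0,0]],[0.06,[0,0,0],[0,0,0]],[0.06,[0,0,0],[0,0,0]]]'
python3 - <<'E'
from lib import *
c=cam("wrist");snap("wrist","w23.png");plan([.54,.402,.091])
for x in ctrl.tip_of("gate_grip","wrist")[:2]:print(x["score"],x["centre"][::-1],unproj(c,*x["centre"][::-1],.11))
for x in ctrl.tip_of("gate","wrist")[:2]:print(x["score"],x["centre"][::-1],unproj(c,*x["centre"][::-1],0))
E
```

```text
t: 39.02
tool_pos: [0.4639, 0.4023, 0.2914]
tool_rot: [0.002, 1.567, 0.002]
contact_force: [0.3, 1.3, 1.0]
opening: 0.036
t: 39.27
tool_pos: [0.4636, 0.402, 0.287]
tool_rot: [0.0, 1.57, 0.0]
contact_force: [0.1, -0.3, -1.2]
opening: 0.0599
at [0.4632 0.4017 0.2855] jawyaw 90.0 tilt(x) [-0.001 -0.001 -1.   ] | shift tool [194.5   0.5  77. ] mm = 6 rows of [0.0324 0.0001 0.0128]
0.91 [325.6, 222.4] [0.47076997 0.40427452 0.11      ]
0.36 [323.9, 220.9] [0.49570227 0.40328549 0.        ]
```

View pics/w23.png

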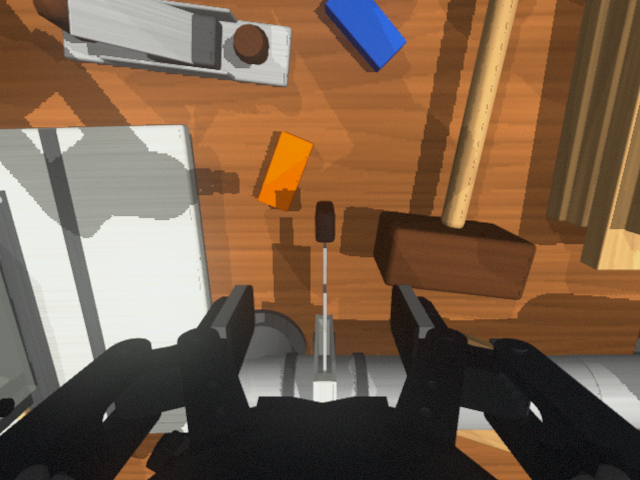

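```bash
python3 - <<'E'
from lib import *
plan([.471,.404,.092])
E
python3 -m handwheel '[[0.036,[0.033,0.002,0.004],[0,0,0]],[0.036,[0.033,0,0.004],[0,0,0]],[0.036,[0.033,0,0],[0,0,0]],[0.036,[0.033,0,0],[0,0,0]],[0.036,[0.033,0,0],[0,0,0]],[0.036,[0.028,0,0],[0,0,0]],[0.036,[0,0,0],[0,0,0]],[0,[0,0,0],[0,0,0]],[0,[0,0,0],[0,0,0]],[0,[0,0,0],[0,0,0]]]'
python3 -m handwheel '[[0,[0,0,0],[0,0,0]],[0,[0,0,-0.003],[0,0,0]],[0,[0,0,-0.003],[0,0,0]],[0,[0,0,0],[0,0,0]]]'
python3 -m handwheel '[[0,[0,0,-0.004],[0,0,0]],[0,[0,0,0],[0,0,0]]]'
```

```text
at [0.4631 0.4015 0.2844] jawyaw 90.0 tilt(x) [-0.003 -0.002 -1.   ] | shift tool [192.3   2.9   8.4] mm = 5 rows of [0.0385 0.0006 0.0017]
t: 40.25
tool_pos: [0.4717, 0.4044, 0.0932]
tool_rot: [0.001, 1.571, 0.0]
contact_force: [1.9, 4.0, -11.4]
opening: 0.0169
t: 40.58
tool_pos: [0.4714, 0.4044, 0.0934]
tool_rot: [0.003, 1.556, 0.003]
contact_force: [23.0, 8.0, -24.9]
opening: 0.0175
t: 40.75
tool_pos: [0.4712, 0.4045, 0.0936]
tool_rot: [0.005, 1.547, 0.004]
contact_force: [36.2, 10.0, -34.9]
opening: 0.0173
```

```bash
python3 -m handwheel '[[0,[0,0,0.010],[0,0,0]],[0.036,[0,0,0],[0,0,0]],[0.036,[0,0,0],[0,0,0]],[0.036,[0,0,0],[0,0,0]],[0.036,[-0.02,0,0],[0,0,0]],[0.036,[-0.035,0,0],[0,0,0]],[0.036,[-0.04,0,0],[0,0,0]],[0.036,[-0.04,0,0],[0,0,0]],[0.036,[-0.04,0,0],[0,0,0]],[0.036,[-0.03,0,0],[0,0,0]]]'
python3 -m handwheel '[[0.06,[0,0,0],[0,0,0]],[0.06,[0,0,0],[0,0,0]],[0.06,[0,0,0],[0,0,0]]]'
python3 - <<'E'
from lib import *
snap("scene","s25.png",(180,180,480,440),2.6);snap("top","t25.png",(180,120,540,320),2.2)
plan([.409,-.364,.30],np.radians(104));o=ctrl.get_obs();print(o["q"])
E
```

```text
t: 41.58
tool_pos: [0.4722, 0.4045, 0.3049]
tool_rot: [0.003, 1.565, 0.003]
contact_force: [0.7, 0.7, 1.4]
opening: 0.0361
t: 41.83
tool_pos: [0.4716, 0.4039, 0.2991]
tool_rot: [0.0, 1.57, 0.0]
contact_force: [-0.3, 0.0, -1.1]
opening: 0.0597
at [0.4711 0.4035 0.2967] jawyaw 90.0 tilt(x) [-0.002 -0.002 -1.   ] | shift tool [  -1.9 -767.5  -62. ] mm = 20 rows of [-0.0001 -0.0384 -0.0031] | turn x -14.0 deg = 3 rows of -4.67; q6 -0.98
[ 5.88433575e-01  1.31360156e-02  1.54537604e+00 -1.10844929e-04
  1.58585263e+00 -9.82243500e-01]
```

View pics/s25.png

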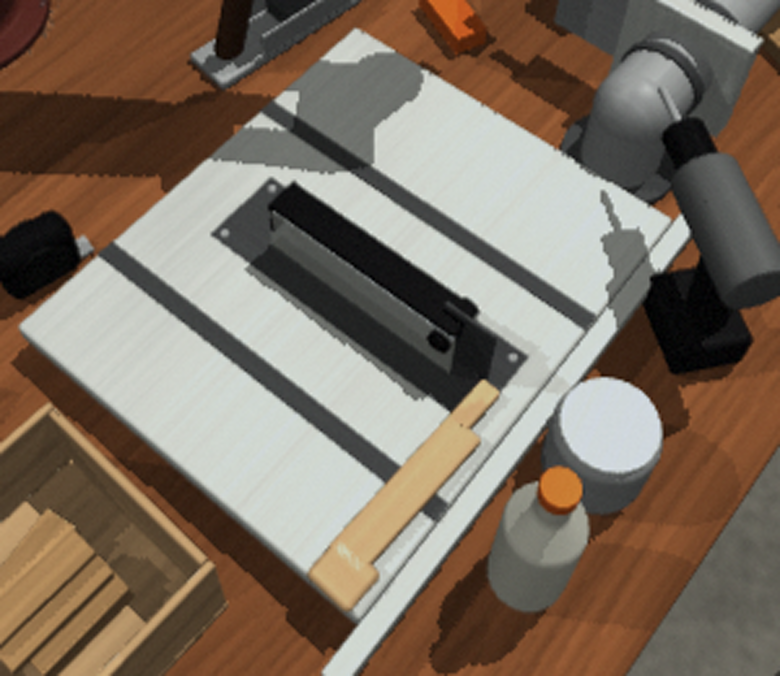

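View pics/t25.png

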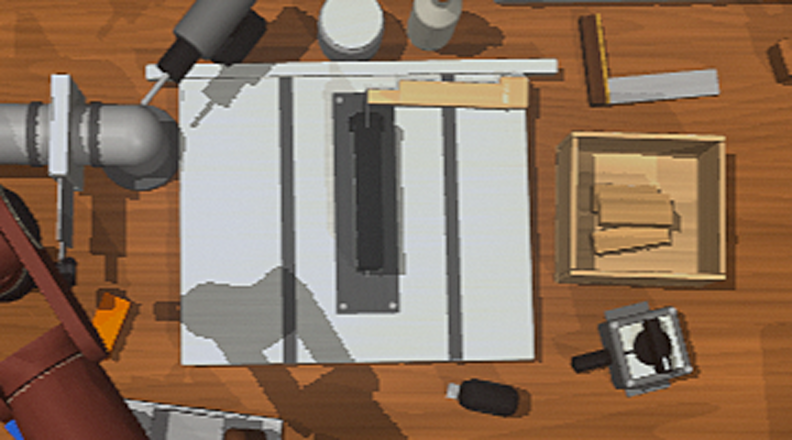

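```bash
python3 -m handwheel '[[0.06,[0,-0.0384,-0.0031],[0,0,0]],[0.06,[0,-0.0384,-0.0031],[0,0,0]],[0.06,[0,-0.0384,-0.0031],[0,0,0]],[0.06,[0,-0.0384,-0.0031],[0,0,0]],[0.06,[0,-0.0384,-0.0031],[0,0,0]],[0.06,[0,-0.0384,-0.0031],[0,0,0]],[0.06,[0,-0.0384,-0.0031],[0,0,0]],[0.06,[0,-0.0384,-0.0031],[0,0,0]],[0.06,[0,-0.0384,-0.0031],[0,0,0]],[0.06,[0,-0.0384,-0.0031],[0,0,0]]]'
python3 -m handwheel '[[0.06,[0,-0.0384,-0.0031],[0,0,0]],[0.06,[0,-0.0384,-0.0031],[0,0,0]],[0.06,[0,-0.0384,-0.0031],[0,0,0]],[0.06,[0,-0.0384,-0.0031],[0,0,0]],[0.06,[0,-0.0384,-0.0031],[0,0,0]],[0.06,[0,-0.0384,-0.0031],[0,0,0]],[0.06,[0,-0.0384,-0.0031],[0,0,0]],[0.06,[0,-0.0384,-0.0031],[0,0,0]],[0.06,[0,-0.0384,-0.0031],[0,0,0]],[0.06,[0,-0.0384,-0.0031],[0,0,0]]]'
python3 -m handwheel '[[0.06,[0.03,0,0],[-4.7,0,0]],[0.06,[0.03,0,0],[-4.7,0,0]],[0.06,[0.03,0,0],[-4.7,0,0]],[0.06,[0,0,0],[0,0,0]],[0.06,[0,0,0],[0,0,0]],[0.06,[0,0,0],[0,0,0]]]'
python3 - <<'E'
from lib import *
c=cam("wrist");snap("wrist","w26.png");plan([.408,-.364,.0935],np.radians(104));print(proj(c,[.408,-.364,.118]))
for x in ctrl.tip_of("handle_grip","wrist")[:2]:print(x["score"],x["centre"][::-1],unproj(c,*x["centre"][::-1],.106))
E
```

```text
t: 42.77
tool_pos: [0.4395, 0.0184, 0.2965]
tool_rot: [0.0, 1.573, 0.0]
contact_force: [0.2, -1.0, 0.8]
opening: 0.0601
t: 43.6
tool_pos: [0.4085, -0.3654, 0.2962]
tool_rot: [0.003, 1.573, 0.001]
contact_force: [2.4, -0.3, 0.1]
opening: 0.0598
t: 44.1
tool_pos: [0.4099, -0.3642, 0.2092]
tool_rot: [-0.192, 1.562, 0.191]
contact_force: [0.5, -0.2, 0.3]
opening: 0.0598
at [ 0.4104 -0.3646  0.2105] jawyaw 104.0 tilt(x) [ 0.002 -0.002 -1.   ] | shift tool [117.    1.5  -2.3] mm = 3 rows of [ 0.039   0.0005 -0.0008] | turn x 0.0 deg = 1 rows of 0.02; q6 -2.68
[[324.49825162 239.32815661]]
0.66 [324.0, 236.0] [ 0.40903932 -0.36404525  0.106     ]
```

View pics/w26.png

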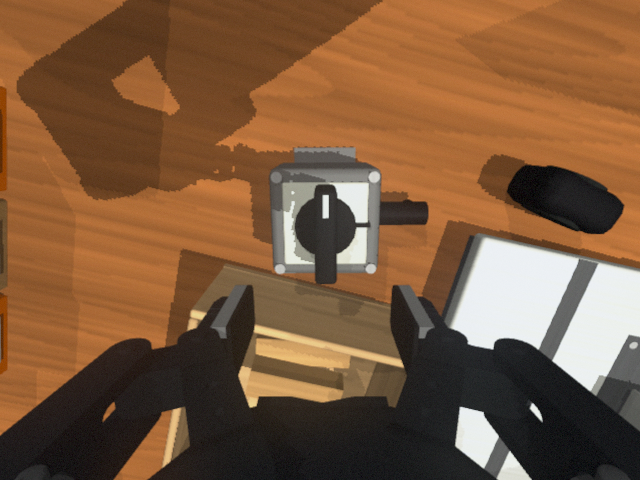

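```bash
python3 -m handwheel '[[0.06,[0.039,0.001,-0.001],[0,0,0]],[0.06,[0.039,0.001,-0.001],[0,0,0]],[0.06,[0.037,0,0],[0,0,0]],[0.06,[0,0,0],[0,0,0]],[0,[0,0,0],[0,0,0]],[0,[0,0,0],[0,0,0]],[0,[0,0,0],[0,0,0]],[0,[0,0,0],[0,0,0]],[0,[0,0,0],[0,0,0]],[0,[0,0,0],[0,0,0]]]' 50
python3 -m handwheel '[[0.0,[0,0,0],[5,0,0]],[0.0,[0,0,0],[5,0,0]],[0.0,[0,0,0],[5,0,0]],[0.0,[0,0,0],[5,0,0]],[0.0,[0,0,0],[5,0,0]],[0.0,[0,0,0],[5,0,0]],[0.0,[0,0,0],[5,0,0]],[0.0,[0,0,0],[5,0,0]],[0.0,[0,0,0],[5,0,0]]]'
python3 -m handwheel '[[0.0,[0,0,0],[5,0,0]],[0.0,[0,0,0],[5,0,0]],[0.0,[0,0,0],[5,0,0]],[0.0,[0,0,0],[5,0,0]],[0.0,[0,0,0],[5,0,0]],[0.0,[0,0,0],[5,0,0]],[0.0,[0,0,0],[5,0,0]],[0.0,[0,0,0],[5,0,0]],[0.0,[0,0,0],[5,0,0]],[0,[0,0,0],[0,0,0]]]'
python3 - <<'E'
from lib import *
plan([.409,-.3647,.093],np.radians(14));print(ctrl.get_obs()["contact_force"],ctrl.get_obs()["opening"])
E
```

```text
t: 45.03
tool_pos: [0.4086, -0.3625, 0.0976]
tool_rot: [-0.193, 1.56, 0.193]
contact_force: [-2.3, 8.0, 9.9]
opening: 0.0147
t: 45.78
tool_pos: [0.4085, -0.3624, 0.0976]
tool_rot: [0.426, 1.527, -0.425]
contact_force: [-2.2, 9.3, 10.3]
opening: 0.0148
t: 46.62
tool_pos: [0.4085, -0.3622, 0.0976]
tool_rot: [1.029, 1.314, -1.026]
contact_force: [-2.2, 10.1, 11.5]
opening: 0.015
at [ 0.4085 -0.3622  0.0976] jawyaw 14.0 tilt(x) [ 0.002  0.001 -1.   ] | shift tool [ 4.6 -0.1  2.5] mm = 1 rows of [ 0.0046 -0.0001  0.0025] | turn x -0.0 deg = 1 rows of -0.03; q6 -1.11
[-2.18925664 10.05814773 11.49737916] 0.014971398298886763
```

```bash
python3 -m handwheel '[[0.05,[0,0,0],[0,0,0]],[0.05,[0,0,0],[0,0,0]],[0.05,[0,0,0],[0,0,0]],[0.05,[0,0,0],[0,0,0]],[0.05,[-0.02,0,0],[0,0,0]],[0.05,[-0.04,0,0],[0,0,0]],[0.05,[-0.04,0,0],[0,0,0]],[0.05,[-0.04,0,0],[0,0,0]],[0.06,[-0.04,0,0],[0,0,0]],[0.06,[-0.02,0,0],[0,0,0]]]'
python3 -m handwheel '[[0.06,[-0.01,0,0],[0,0,0]],[0.06,[0,0,0],[0,0,0]],[0.06,[0,0,0],[0,0,0]]]'
python3 - <<'E'
from lib import *
snap("wrist","w28.png");snap("scene","s28.png")
E
```

```text
t: 47.45
tool_pos: [0.4083, -0.3641, 0.3001]
tool_rot: [1.024, 1.307, -1.027]
contact_force: [-0.1, 1.0, 1.3]
opening: 0.0601
t: 47.7
tool_pos: [0.407, -0.3625, 0.3022]
tool_rot: [1.027, 1.317, -1.026]
contact_force: [-0.4, -0.9, -1.3]
opening: 0.0598
```

View pics/w28.png

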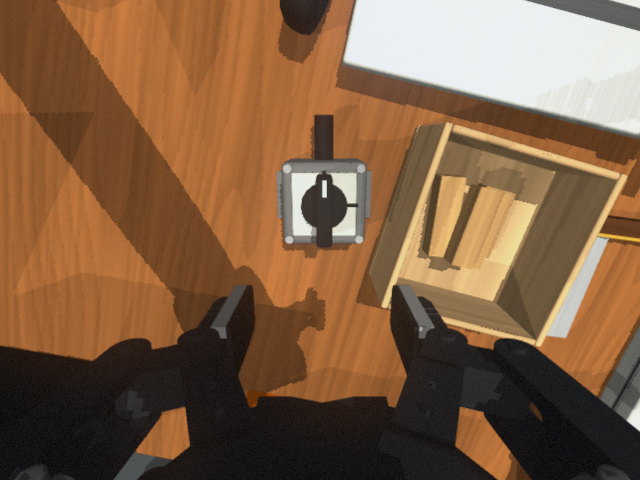

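View pics/s28.png

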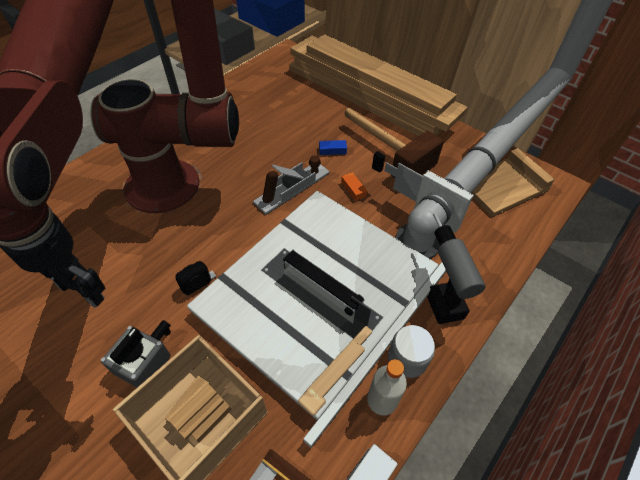

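```bash
python3 - <<'E'
from station import ctrl
print(ctrl.finish_job())
E
```

```text
the job is handed in; nothing more can be done
None
```

The job is done and handed in at about 48 s; no verdict is reported.

**Order of work:** I turned the isolator to OFF, then put the three offcuts that were present (c, d and b) in the box. After that I pressed the guard down, pulled the blast gate out, and turned the isolator back to ON.

**Last checks:**
- **Offcuts:** pictures show all three in the box, with b lying on the other two, and only the push stick left on the saw table.
- **Guard:** it stopped hard at 117 mm, which is its fully-down height.
- **Gate:** it travelled about 70 mm to a hard stop, not the full 85 mm, so I take it that it started slightly open. A second pull (36 N) did not move it.
- **Isolator:** the handle lies along the enclosure's y with the white mark where it was at the start, which is ON. The gripper is well clear of everything.
- **Left alone:** I did not touch the push stick, plane, tape measure, mallet or the blue and orange look-alikes.

**What disagreed or ran high:**
- **Offcut d:** it was knocked about 3 cm during the run, so I measured it again before grasping.
- **Guard position:** the networks and the wrist view differed by about 1 cm on where the guard's nose was. I pressed further in along the hood to allow for it.
- **Forces:** the fingertips pressed with about 41 N vertically (47 N in all) at the guard stop. The first gate pull reached about 63 N in all at the wrist.

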